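# Change the ball sample at the hub-bearing gauge

## Robot

A 7-joint arm with a two-finger parallel gripper is mounted at the origin on the work surface. World frame = base frame: x ahead of the robot, y to its left, z up, the work surface at z = 0. Lengths are in m, angles in degrees, forces in N, time in s.
With the tool pointing down it reaches from about 0.425 to 1.025 m from the base axis. Payload 3.6 kg.
Tool frame: the origin (TCP) lies midway between the tips of the shut fingers; the grasp point (between the pads) lies 19 mm behind it; z points along the fingers, y is the direction in which the jaws open and shut (so a half turn about z gives the same grasp; the last joint's range is limited). The gripper opens to 85 mm and grips with 20 to 120 N. Pads are 22 mm wide; open, the fingers measure 114 mm over their backs; the gripper's body (76 mm by 85 mm) begins 54 mm behind the grasp point. The pads swing forward as they close: fully open they stand 13 mm farther back than shut.
Start: joints at [-77.206, 33.873, 2.773, 92.16, -1.908, 54.013, -1.931], TCP at [0.226, 0.689, 0.193] pointing down, gripper open.
Joint ranges: [-153.93, 153.93], [-27.13, 128.08], [-72.61, 78.16], [10.71, 143.7], [-87.88, 267.88], [4.46, 118.87], [-176.78, 176.78]. Speed limits (degrees/s): [147.25, 147.25, 180, 180, 180, 180, 180].

## Interface

Orientations are given as a 3x3 rotation matrix whose columns are the frame's x, y, z axes.
In Python, from rig import manip gives the robot as it stands.
- The arm moves only by the shell command python3 -m jog 'ROWS'. ROWS is JSON, a list of rows, each an object of numbers: "tx", "ty", "tz": the shift along the world's x, y, z in m; "wx", "wy", "wz": the turn, a rotation vector about the world's x, y, z in rad; "gripper": the closure in counts, from 0 (fully open) to 255 (shut). In form: [{"tx": .., "ty": .., "tz": .., "wx": .., "wy": .., "wz": .., "gripper": ..}, ...]. A call has 1 to 12 rows; each row shifts and turns the pose as measured when the row begins; what a row does not reach is not made up. A row lasts 1/10 s, in which the tool goes at most 50 mm and 8.59 degrees, less where a joint would pass 70% of its speed; a pose out of reach is approached as far as the arm can. A call with a gripper value outside its range is refused whole. The fingers move at their own pace and stop on an object; the grip force is fixed at half the most. Time passes only in rows, so rows that do not move let the fingers close. It gives the time, the measured TCP pose, the force and the opening at its end, in the units of the state.
- manip.get_state(): the state, without advancing time (a new reading comes with each control period).
- manip.camera(name): name is "side" or "top" or "wrist"; returns the picture (480x640x3 uint8, red, green, blue); there is no depth.
- manip.camera_info(name): a dict with "fx", "fy", "cx", "cy" (pixels), "origin" and "orientation" of the camera in the world; the wrist camera has in their place "mount" (4x4, takes a point from camera to tool coordinates, whose origin is the TCP and whose axes are the flange's). Camera axes: x right, y up, looking along -z (the intrinsics and any distortion apply to the point x, -y, -z); pixel columns grow to the right and rows downward; lengths in m; the calibration is good to about 2 mm. A picture is of the moment at which its call begins: read the wrist's pose just before it. camera_info takes no time and is no camera call.
- manip.sign_off(): hands the job in, once; it reports no verdict.
Trained networks look in the newest picture that a camera, given by its name, has taken for a name from the list of things; names that differ only in an ending like _2 or _b are one class to them, and where a whole thing is asked for, a point or a joint stands for the part that bears it (a point fixed in the world has none). Each returns a list of dicts, best first, with "p" (0 to 1); they miss things now and then, are a little off and sometimes report something else, mostly with a low value. They report only what shows in the picture. A call takes as long as a camera call. They do not tell look-alikes from the thing itself.
- manip.boxes_of(camera, label): "point" ([x, y, z] in m, in world coordinates, good to about 4 mm: the middle of the surface that is visible of it).
- manip.spot_point(camera, label): "point" ([x, y, z] in m, in world coordinates, good to about 4 mm: a listed point, or the origin of a listed thing).
The state is a dict: "time": time; "joint_positions": joint angles; "joint_velocities": joint speeds; "joint_torque": joint torques, N m; "position": TCP position; "tool_rot": TCP orientation; "force": force on the tool from outside, world axes, zero at the start; "torque": the same for the moment, N m; "gripper_width": finger opening in m.
Only numpy, scipy, OpenCV 4.12 (cv2) and the standard library are available. Lean on these libraries where they do the work, as an engineer would, in place of code of your own. Each camera call takes 0.05 s, during which the arm holds its last target. There are 200 camera calls.

## Task

Change the ball sample: tip the used balls out of the scoop into the scrap box, pushing its spring flap down with the lip of the scoop and not with the fingers, then stand the scoop upright in the middle of its rubber mat again. Put every new ball from the grey rail into the gauging plate, one to a pocket, and leave the other things on the bench where they are.

Things in the scene. Friction and masses are not known exactly. Their poses are not given: they have to be found in the camera images.
- scoop: Open aluminium scoop with the used balls, 143 mm long, 66 wide, walls 30 high on three sides, 160 g. Origin: centre of underside; z up, +x to the open end. Floor level to x 40 mm, then ramp rising 15 degrees to the lip, its middle at (72,0,10) mm: balls stay in while about level, roll out when nose down 40 degrees or more. Grip: fin on a bridge above, x -32 to 12, y +-5, z 42 to 86 mm.
- scoop_grip (a point): Point to pinch in the scoop's black upright fin, 10 mm thick across the scoop's y, at (-10, 0, 68) mm in the scoop's frame.
- mat: Black rubber mat 180 x 140 x 2 mm on which the scoop stands; fixed. Origin: centre of its underside.
- chute: Grey sheet-metal scrap box, 220 (x) x 150 (y) x 150 mm high, fixed, far wall clear. Origin: centre of underside, z up; -x is the near side, where the flap is hinged along y at x -75, z 150 mm. It closes the mouth in its top. Steel guards on top: at each side, inner faces y = +-61, x -92 to 38, 40 mm high; at the back x 34 to 38, 50 high; none on the near side.
- flap (a joint): Angle of the spring flap in the box's top, rad: 0 shut and level, grows as its far edge is pushed down, stop at 0.9. 95 mm long from the hinge towards the box's +x, 116 wide. The spring takes 0.13 N m to start, 0.2 at 0.6 rad (3 to 4 N at 50 mm from the hinge) and shuts it again; balls lying on it do not open it. From 0.45 rad balls roll down it into the box.
- rack: Grey plastic ball rail, 50 (x) x 220 (y) x 12 mm: two flat strips with a 12 mm slot between them along y, in which the new balls rest in a row 36 mm apart or more, their centres about 20 mm above the bench; fixed. Origin: centre of its underside.
- nest: Steel gauging plate, 94 (x) x 134 (y) x 18 mm, with six square pockets 26 mm wide and 12 mm deep, open at its top face, centred at x = -20 and 20 mm, y = -40, 0 and 40 mm; fixed. Origin: centre of its underside. A ball lying in a pocket has its centre 16 mm above the bench.
- used0: Used steel ball, 20 mm diameter, 33 g, lying in the scoop at the start. Origin: its centre. May be absent.
- used1: Used steel ball, 20 mm diameter, 33 g, lying in the scoop at the start. Origin: its centre. May be absent.
- used2: Used steel ball, 20 mm diameter, 33 g, lying in the scoop at the start. Origin: its centre. May be absent.
- used3: Used steel ball, 20 mm diameter, 33 g, lying in the scoop at the start. Origin: its centre. May be absent.
- used4: Used steel ball, 20 mm diameter, 33 g, lying in the scoop at the start. Origin: its centre. May be absent.
- new0: New steel ball, 20 mm diameter, 33 g, lying on the grey rail at the start. Origin: its centre. May be absent.
- new1: New steel ball, 20 mm diameter, 33 g, lying on the grey rail at the start. Origin: its centre. May be absent.
- new2: New steel ball, 20 mm diameter, 33 g, lying on the grey rail at the start. Origin: its centre. May be absent.
- new3: New steel ball, 20 mm diameter, 33 g, lying on the grey rail at the start. Origin: its centre. May be absent.
- new4: New steel ball, 20 mm diameter, 33 g, lying on the grey rail at the start. Origin: its centre. May be absent.
- new5: New steel ball, 20 mm diameter, 33 g, lying on the grey rail at the start. Origin: its centre. May be absent.
- screwdriver: Screwdriver lying on the bench; not part of the job.
- wrench: Wrench lying on the bench; not part of the job.
- can: Metal can, 66 mm across, 100 high; not part of the job.
- oilcan: White bottle, 56 mm across, 130 high; not part of the job.
- pad: Brake pad, 50 x 110 x 17 mm; not part of the job.
- jar: Glass jar, 60 mm across, 80 high; not part of the job.
There are look-alikes about, which are no part of the job. What is meant by the nest is not red, and is the smaller of those in its own colour.

How it is judged:
By the outcome, as a careful person would: the job done as asked, in the order asked, and still so for the second after the job is handed in, with the robot touching nothing.
Of used0, used1, used2, used3, used4 only 2 to 5 are there at a start; the rules pass over those that are not, and their reading is None.
Of new0, new1, new2, new3, new4, new5 only 4 to 6 are there at a start; the rules pass over those that are not, and their reading is None.
At some moment in a run one of scoop may be knocked a few centimetres aside while the robot is not near it.
It also fails if it takes over 210 s, if anything falls off the work surface, if the arm or the gripper's body presses on something with over 40 N, if the wrist force passes 120 N, or if a joint passes its speed limit or range.

## Working session

There is one attempt and no reset: what is moved stays moved. The work goes in short steps, Python scripts to look and compute and a shell command to move; the robot and the scene stay as the last step left them, time stands still between calls to the robot, and variables do not carry over. Pictures are saved under pics/ and viewed, about 12 in all and at most 16, crops included, and the job is handed in when it is done.

```bash
ls; mkdir -p pics; cat > h.py <<'E'
import numpy as np, cv2, json
from rig import manip
np.set_printoptions(precision=4,suppress=True)
def pic(cam,name,crop=None,scale=1):
    im=manip.camera(cam)[:,:,::-1]
    if crop: x0,y0,x1,y1=crop; im=im[y0:y1,x0:x1]
    if scale!=1: im=cv2.resize(im,None,fx=scale,fy=scale,interpolation=cv2.INTER_CUBIC)
    cv2.imwrite('pics/'+name+'.png',im)
def cam(c):
    i=manip.camera_info(c)
    if 'mount' in i:
        s=manip.get_state();T=np.eye(4);T[:3,:3]=np.array(s['tool_rot']);T[:3,3]=s['position']
        M=T@np.array(i['mount']);return i,M[:3,3],M[:3,:3]
    return i,np.array(i['origin']),np.array(i['orientation'])
def px2w(c,u,v,z):
    i,o,R=cam(c)
    d=R@np.array([(u-i['cx'])/i['fx'],-(v-i['cy'])/i['fy'],-1]);return o+d*(z-o[2])/d[2]
def w2px(c,p):
    i,o,R=cam(c);q=R.T@(np.array(p)-o);return np.array([i['cx']+i['fx']*q[0]/-q[2],i['cy']-i['fy']*q[1]/-q[2]])
E
python3 - <<'E'
from h import *
for c in ('side','top','wrist'): print(c,manip.camera_info(c))
pic('top','top0');pic('side','side0')
for n in ['scoop','scoop_grip','mat','chute','flap','rack','nest']:
    for c in ('top','side'):
        print(n,c,[(np.array(d['point']).round(3).tolist(),round(d['p'],2)) for d in manip.spot_point(c,n)[:4]])
print('new',[(np.array(d['point']).round(3).tolist(),round(d['p'],2)) for d in manip.spot_point('top','new0')])
print(manip.get_state())
E
```

```text
pics
side {'fx': 579.4909796758227, 'fy': 579.4909796758227, 'cx': 315.2087180890937, 'cy': 240.02669170143386, 'origin': array([ 0.1299, -1.0377,  0.8174]), 'orientation': array([[ 0.9231,  0.2261, -0.3112],
       [-0.384 ,  0.4955, -0.7791],
       [-0.022 ,  0.8387,  0.5442]])}
top {'fx': 439.1721620137113, 'fy': 439.1721620137113, 'cx': 322.3351562229658, 'cy': 243.12647823441003, 'origin': array([ 0.258 , -0.0201,  1.3429]), 'orientation': array([[ 0.0276,  0.9761, -0.2155],
       [-0.9996,  0.0268, -0.0062],
       [-0.0003,  0.2156,  0.9765]])}
wrist {'fx': 356.26217694705, 'fy': 356.26217694705, 'cx': 321.874906455272, 'cy': 236.1551541534187, 'mount': array([[-0.0004,  0.9605,  0.2783,  0.0706],
       [ 1.    ,  0.0003,  0.0006,  0.0014],
       [ 0.0005,  0.2783, -0.9605, -0.1822],
       [ 0.    ,  0.    ,  0.    ,  1.    ]])}
scoop top [([0.478, -0.298, -0.003], 0.59)]
scoop side [([0.474, -0.3, 0.006], 0.66), ([0.446, -0.318, 0.017], 0.51)]
scoop_grip top [([0.467, -0.297, 0.074], 0.97), ([0.641, -0.139, 0.0], 0.58), ([0.418, -0.292, 0.014], 0.41), ([0.424, -0.14, 0.004], 0.33)]
scoop_grip side [([0.468, -0.303, 0.072], 0.71)]
mat top [([0.473, -0.29, -0.0], 0.86), ([0.464, -0.294, 0.072], 0.66), ([0.477, -0.297, -0.001], 0.58), ([0.351, 0.437, -0.0], 0.48)]
mat side [([0.471, -0.292, 0.002], 0.63)]
chute top [([0.591, 0.302, 0.004], 0.72)]
chute side [([0.598, 0.298, -0.001], 0.84), ([0.707, 0.058, -0.004], 0.29)]Traceback (most recent call last):
  File "<stdin>", line 6, in <module>
ValueError: it knows: can, chute, jar, mat, nest, new, oilcan, pad, rack, scoop, scoop_grip, screwdriver, used, wrench
```

```bash
python3 - <<'E'
from h import *
manip.camera('top');manip.camera('side')
for n in ['rack','nest','new','used']:
    for c in ('top','side'):
        print(n,c,[(np.array(d['point']).round(3).tolist(),round(d['p'],2),w2px(c,d['point']).round().tolist()) for d in manip.spot_point(c,n)[:10]])
s=manip.get_state();print(s)
E
```

```text
rack top [([0.642, -0.139, 0.001], 0.59, [363.0, 217.0]), ([0.473, -0.297, 0.001], 0.16, [414.0, 271.0])]
rack side [([0.637, -0.141, -0.0], 0.9, [378.0, 296.0])]
nest top [([0.467, 0.046, 0.001], 0.92, [303.0, 270.0]), ([0.27, 0.266, 0.0], 0.78, [227.0, 333.0]), ([0.244, -0.28, -0.002], 0.62, [410.0, 347.0])]
nest side [([0.47, 0.045, -0.002], 0.73, [280.0, 270.0]), ([0.27, 0.266, 0.003], 0.7, [179.0, 242.0]), ([0.243, -0.288, 0.004], 0.7, [225.0, 396.0])]
new top [([0.641, -0.083, 0.019], 0.6, [346.0, 215.0]), ([0.651, -0.042, 0.022], 0.59, [333.0, 212.0]), ([0.643, -0.156, 0.023], 0.4, [369.0, 215.0]), ([0.637, -0.188, 0.018], 0.39, [379.0, 218.0]), ([0.636, -0.222, 0.021], 0.36, [391.0, 218.0])]
new side [([0.651, -0.043, 0.021], 0.6, [364.0, 264.0]), ([0.636, -0.228, 0.02], 0.52, [397.0, 313.0]), ([0.64, -0.155, 0.021], 0.51, [383.0, 292.0]), ([0.645, -0.085, 0.018], 0.51, [370.0, 275.0]), ([0.639, -0.19, 0.023], 0.48, [390.0, 301.0]), ([0.344, 0.437, 0.001], 0.39, [193.0, 207.0])]
used top [([0.478, -0.298, -0.001], 0.74, [414.0, 270.0]), ([0.35, 0.436, 0.001], 0.58, [173.0, 30
[... 209 characters left out ...]
[0.448, -0.314, 0.017], 0.38, [333.0, 367.0]), ([0.582, -0.493, 0.001], 0.26, [445.0, 419.0])]
{'time': 1.0, 'joint_positions': array([-77.2063,  33.8727,   2.7733,  92.1588,  -1.9087,  54.0115,
        -1.9305]), 'joint_velocities': array([-0.0324, -0.0152,  0.0506, -0.0278,  0.0472, -0.1692,  0.0363]), 'joint_torque': array([  0.0001, -54.8657,   1.5463, -19.8548,   0.0093,   0.0013,
        -0.    ]), 'position': array([0.2259, 0.689 , 0.1925]), 'tool_rot': array([[-0.9502,  0.3115,  0.    ],
       [ 0.3115,  0.9502,  0.    ],
       [-0.    ,  0.0001, -1.    ]]), 'force': array([0.9179, 0.1792, 0.9322]), 'torque': array([-0.0075, -0.0132, -0.0009]), 'gripper_width': 0.08533380122812675}
```

View pics/top0.png

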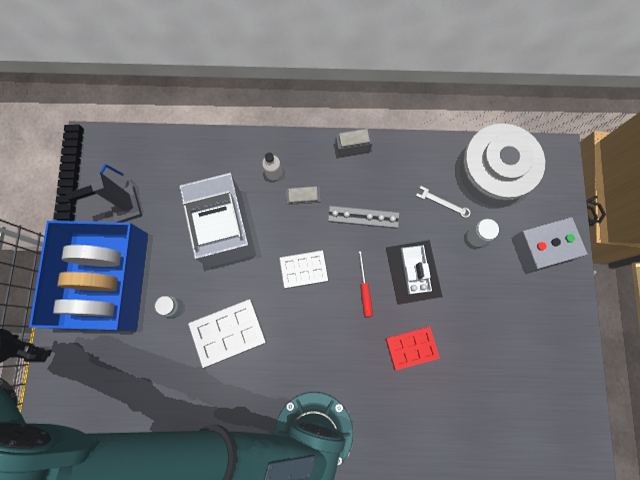

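View pics/side0.png

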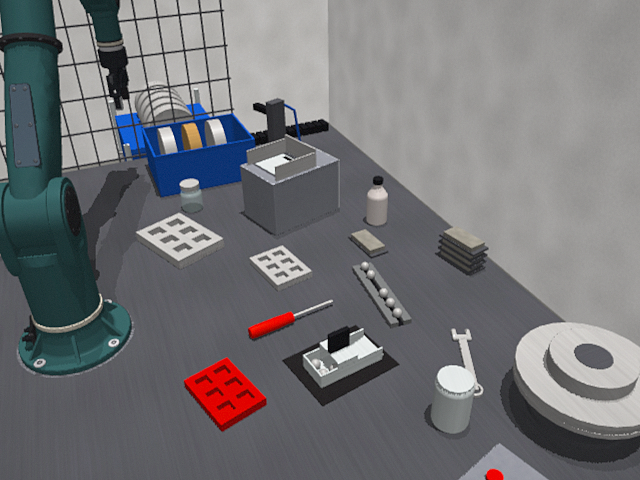

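Top view: grey plates at (303,270) (smaller) and (227,333) (bigger), red plate at (414,348). The nest is the one at (303,270). Five new balls lie in the rail at (333..391, 215), and the scoop at (414,270) has its balls at the near end. Next, one close crop montage.

```bash
python3 - <<'E'
from h import *
im=manip.camera('top')[:,:,::-1]; sd=manip.camera('side')[:,:,::-1]
def c(i,x,y,w,h,W,H): return cv2.resize(i[y:y+h,x:x+w],(W,H),interpolation=cv2.INTER_CUBIC)
A=c(im,170,165,90,105,343,400);B=c(im,375,225,80,87,368,400)
C=c(sd,280,310,120,100,357,298); D=c(im,320,195,90,45,354,177)
top=np.hstack([A,B]);bot=np.zeros((200,top.shape[1],3),np.uint8)
D=cv2.resize(D,(354,177));bot[:177,:354]=D
N=c(im,270,240,66,55,240,200);bot[:,360:600]=N
cv2.imwrite('pics/m1.png',np.vstack([top,bot]))
# nest outline / others by threshold
hsv=cv2.cvtColor(im,cv2.COLOR_BGR2HSV)
def rect(mask,x,y,w,h,z):
    m=np.zeros_like(mask);m[y:y+h,x:x+w]=mask[y:y+h,x:x+w]
    cs,_=cv2.findContours(m,cv2.RETR_EXTERNAL,cv2.CHAIN_APPROX_NONE)
    k=max(cs,key=cv2.contourArea)
    P=np.array([px2w('top',*q[0],z)[:2] for q in k],np.float32)
    return cv2.minAreaRect(P*1000)
br=(im.min(2)>130).astype(np.uint8)
print('nest',rect(br,272,243,64,52,.018))
print('rack',rect((im.min(2)>105).astype(np.uint8),322,200,85,32,.012))
dk=(im.max(2)<45).astype(np.uint8)
print('mat',rect(dk,380,232,68,80,.002))
print('chute top',rect((im.min(2)>100).astype(np.uint8),172,165,80,100,.15))
E
```

```text
nest ((469.459228515625, 44.58969497680664), (98.1628646850586, 137.03392028808594), 11.379659652709961)
rack ((636.3704833984375, -140.7364501953125), (84.76246643066406, 264.95233154296875), 1.5749765634536743)
mat ((455.3240661621094, -308.4627685546875), (0.0, 0.0), 0.0)
chute top ((601.2364501953125, 305.7695617675781), (293.9892578125, 228.62527465820312), 3.584563970565796)
```

View pics/m1.png

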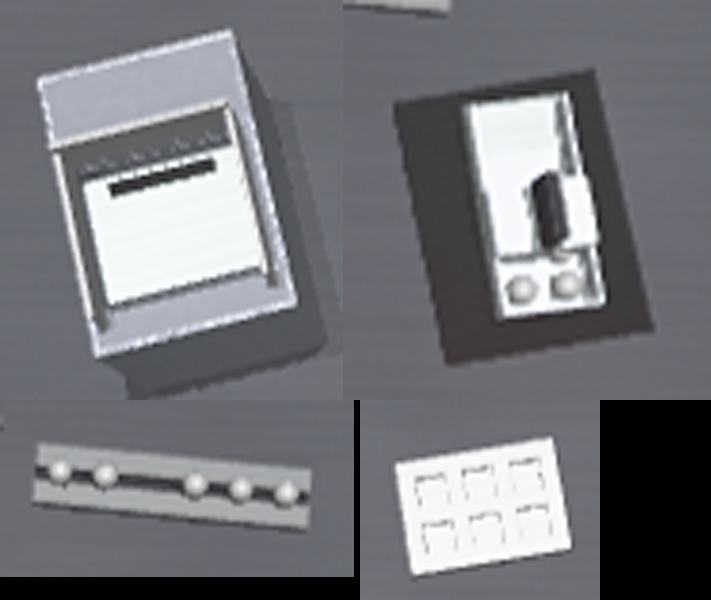

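The montage confirms the small white/grey 6-pocket plate, five balls in the rail, and two or more balls at the scoop's closed end. The flap hinge is on the robot side, since the guards are open there. Next I compute exact poses from the corners.

```bash
cat > poses.py <<'E'
from h import *
def fit(cs,off,sc,o2,z,name):
    P=np.array([px2w('top',o2[0]+(u-off[0])/sc,o2[1]+(v-off[1])/sc,z)[:2] for u,v in cs]) # far-left, far-right, near-right, near-left
    c=P.mean(0);x=(P[0]+P[1]-P[2]-P[3])/2;y=(P[0]+P[3]-P[1]-P[2])/2
    print(name,c,'len',np.linalg.norm(x),np.linalg.norm(y),'yaw',np.degrees(np.arctan2(x[1],x[0])),np.degrees(np.arctan2(-y[0],y[1])))
fit([(38,78),(232,30),(297,300),(97,355)],(0,0),3.81,(170,165),.15,'chute')
fit([(393,103),(595,70),(655,328),(447,363)],(343,0),4.6,(375,225),.002,'mat')
fit([(40,443),(312,470),(307,528),(33,500)],(0,400),3.93,(320,195),.012,'rack')
fit([(396,463),(553,437),(572,548),(412,576)],(360,400),3.636,(270,240),.018,'nest')
fit([(463,103),(568,91),(604,303),(497,320)],(343,0),4.6,(375,225),.03,'scoop?')
# balls
for u,v in [(60,472),(105,475),(196,484),(241,488),(287,491)]:
    print('ball',px2w('top',320+u/3.93,195+(v-400)/3.93,.022))
E
python3 poses.py
```

```text
chute [0.5958 0.2969] len 0.2180921043424018 0.14914744902226607 yaw 16.78292693813697 16.95513845485719
mat [ 0.4719 -0.2964] len 0.17780077855381113 0.14026593521783864 yaw 11.395594499167482 11.009654829253833
rack [ 0.6404 -0.1401] len 0.0481070900950657 0.2192000899046047 yaw -5.326874814679463 -4.406279658663108
nest [0.4679 0.0423] len 0.09622364856289521 0.1346869525695172 yaw 10.876411332523608 11.357985534285724
scoop? [ 0.475  -0.2977] len 0.14336020324492502 0.07071785131561789 yaw 8.160202981573102 9.37150438904168
ball [ 0.6459 -0.0495  0.022 ]
ball [ 0.6444 -0.0853  0.022 ]
ball [ 0.639  -0.1577  0.022 ]
ball [ 0.6367 -0.1934  0.022 ]
ball [ 0.6352 -0.2299  0.022 ]
```

```bash
python3 -m jog '[{"tz":0.05},{"tz":0.05},{"tz":0.04},{"tx":0.0224,"ty":-0.044,"wz":0.05},{"tx":0.0224,"ty":-0.044,"wz":0.05},{"tx":0.0224,"ty":-0.044,"wz":0.05},{"tx":0.0224,"ty":-0.044,"wz":0.05},{"tx":0.0224,"ty":-0.044,"wz":0.05},{"tx":0.0224,"ty":-0.044,"wz":0.05},{"tx":0.0224,"ty":-0.044,"wz":0.05},{"tx":0.0224,"ty":-0.044,"wz":0.05}]'
python3 -m jog '[{"tx":0.0224,"ty":-0.044,"wz":0.05},{"tx":0.0224,"ty":-0.044},{"tx":0.005,"ty":-0.045},{"tx":0.005,"ty":-0.045},{"ty":-0.045},{"ty":-0.045},{"ty":-0.045},{"ty":-0.045},{"ty":-0.045},{"ty":-0.045},{"ty":-0.045},{"ty":-0.045}]'
```

```text
validation failed for argument at $[0]...
validation failed for argument at $[0]...
```

```bash
python3 -m jog '[{"tx":0,"ty":0,"tz":0.05,"wx":0,"wy":0,"wz":0,"gripper":0}]'
```

```text
time: 1.2
position: [0.2239, 0.6834, 0.2349]
tool_rot: [[-0.95, 0.311, -0.005], [0.311, 0.95, -0.016], [-0.001, -0.017, -1.0]]
force: [0.5, 0.6, -1.8]
gripper_width: 0.0856
```

```bash
python3 -m jog '[{"tx":0,"ty":0,"tz":0.05,"wx":0,"wy":0,"wz":0,"gripper":0},{"tx":0,"ty":0,"tz":0.05,"wx":0,"wy":0,"wz":0,"gripper":0},{"tx":0.0224,"ty":-0.044,"tz":0,"wx":0,"wy":0,"wz":0.05,"gripper":0},{"tx":0.0224,"ty":-0.044,"tz":0,"wx":0,"wy":0,"wz":0.05,"gripper":0},{"tx":0.0224,"ty":-0.044,"tz":0,"wx":0,"wy":0,"wz":0.05,"gripper":0},{"tx":0.0224,"ty":-0.044,"tz":0,"wx":0,"wy":0,"wz":0.05,"gripper":0},{"tx":0.0224,"ty":-0.044,"tz":0,"wx":0,"wy":0,"wz":0.05,"gripper":0},{"tx":0.0224,"ty":-0.044,"tz":0,"wx":0,"wy":0,"wz":0.05,"gripper":0},{"tx":0.0224,"ty":-0.044,"tz":0,"wx":0,"wy":0,"wz":0.05,"gripper":0},{"tx":0.0224,"ty":-0.044,"tz":0,"wx":0,"wy":0,"wz":0.05,"gripper":0},{"tx":0.0224,"ty":-0.044,"tz":0,"wx":0,"wy":0,"wz":0.05,"gripper":0}]'
python3 -m jog '[{"tx":0.01,"ty":-0.045,"tz":0,"wx":0,"wy":0,"wz":0,"gripper":0},{"tx":0.01,"ty":-0.045,"tz":0,"wx":0,"wy":0,"wz":0,"gripper":0},{"tx":0,"ty":-0.045,"tz":0,"wx":0,"wy":0,"wz":0,"gripper":0},{"tx":0,"ty":-0.045,"tz":0,"wx":0,"wy":0,"wz":0,"gripper":0},{"tx":0,"ty":-0.045,"tz":0,"wx":0,"wy":0,"wz":0,"gripper":0},{"tx":0,"ty":-0.045,"tz":0,"wx":0,"wy":0,"wz":0,"gripper":0},{"tx":0,"ty":-0.045,"tz":0,"wx":0,"wy":0,"wz":0,"gripper":0}]'
```

```text
time: 2.3
position: [0.4218, 0.2912, 0.3487]
tool_rot: [[-0.986, -0.167, 0.001], [-0.167, 0.986, 0.008], [-0.003, 0.008, -1.0]]
force: [1.0, 0.3, -0.2]
gripper_width: 0.0852
time: 3.0
position: [0.4446, -0.0384, 0.3512]
tool_rot: [[-0.986, -0.165, 0.01], [-0.165, 0.986, 0.011], [-0.012, 0.009, -1.0]]
force: [1.2, 0.7, 1.2]
gripper_width: 0.0855
```

```bash
python3 -m jog '[{"tx":0,"ty":-0.045,"tz":0,"wx":0,"wy":0,"wz":0,"gripper":0},{"tx":0,"ty":-0.045,"tz":-0.01,"wx":0,"wy":0,"wz":0,"gripper":0},{"tx":0,"ty":-0.045,"tz":-0.01,"wx":0,"wy":0,"wz":0,"gripper":0},{"tx":0,"ty":-0.045,"tz":-0.01,"wx":0,"wy":0,"wz":0,"gripper":0},{"tx":0,"ty":-0.04,"tz":-0.01,"wx":0,"wy":0,"wz":0,"gripper":0},{"tx":0,"ty":0,"tz":0,"wx":0,"wy":0,"wz":0,"gripper":0},{"tx":0,"ty":0,"tz":0,"wx":0,"wy":0,"wz":0,"gripper":0}]'
cat > scoop.py <<'E'
from h import *
for c in ('wrist','top','side'):
    try:
        manip.camera(c)
    except Exception as e: print(e);continue
    for n in ('scoop_grip','scoop','mat'):
        print(c,n,[(np.array(d['point']).round(4).tolist(),round(d['p'],2)) for d in manip.spot_point(c,n)[:2]])
E
python3 scoop.py; python3 -c "
from h import *
pic('wrist','w1')"
```

```text
time: 3.7
position: [0.442, -0.2752, 0.3134]
tool_rot: [[-0.988, -0.153, 0.02], [-0.153, 0.988, 0.008], [-0.021, 0.005, -1.0]]
force: [-0.8, -0.6, -0.8]
gripper_width: 0.0853
wrist scoop_grip [([0.4642, -0.2995, 0.0704], 0.64)]
wrist scoop [([0.4746, -0.2929, 0.0004], 0.76)]
wrist mat [([0.644, -0.0834, 0.0177], 0.21)]
top scoop_grip [([0.4649, -0.2957, 0.0728], 0.74)]
top scoop [([0.4742, -0.2956, -0.0012], 0.65)]
top mat [([0.4721, -0.2903, -0.0006], 0.9)]
side scoop_grip [([0.4673, -0.2991, 0.0696], 0.73)]
side scoop [([0.4783, -0.2984, 0.0036], 0.93)]
side mat [([0.4721, -0.2921, 0.0002], 0.84)]
```

View pics/w1.png

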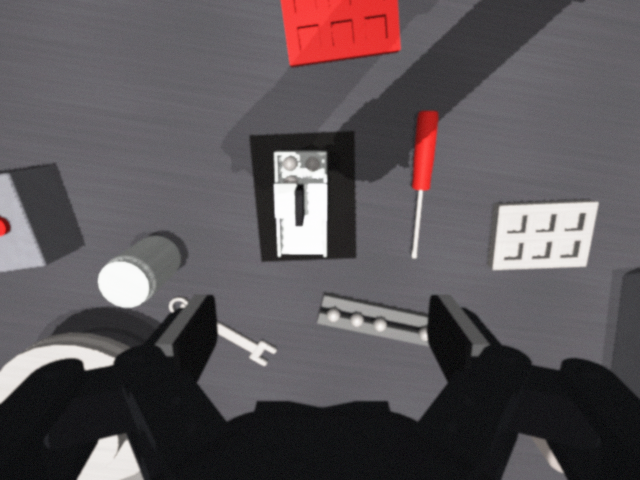

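Wrist view: the scoop is in the middle of the image with its fin at (300,205), on the black mat. At least two balls are visible at the closed end, with the screwdriver to the right and the can to the left.

```bash
python3 - <<'E'
from h import *
im=cv2.imread('pics/w1.png')
print(manip.get_state()['position'])
g=im.max(2)
for v in range(188,226,4):
    r=g[v,285:318]; d=np.where(r<70)[0]+285; print(v,d.min() if len(d) else 0,d.max() if len(d) else 0,end='; ')
print()
for v in (160,170,180,200,220,240,250):
    r=g[v,258:350]; d=np.where(r>120)[0]+258; print(v,d.min(),d.max(),end='; ')
print()
for u in ((299,187),(300,224)): print(px2w('wrist',*u,.088))
for u in ((250,135),(355,131),(357,258),(262,262)): print('mat',px2w('wrist',*u,.002))
E
```

```text
[ 0.4424 -0.2745  0.3136]
188 297 302; 192 296 303; 196 296 303; 200 297 303; 204 297 303; 208 297 303; 212 296 303; 216 297 302; 220 297 302; 224 297 300; 
160 274 325; 170 274 325; 180 274 327; 200 274 327; 220 276 326; 240 276 326; 250 277 326; 
[ 0.4404 -0.2994  0.088 ]
[ 0.4837 -0.2922  0.088 ]
mat [ 0.3968 -0.3761  0.002 ]
mat [ 0.37   -0.2391  0.002 ]
mat [ 0.5465 -0.2033  0.002 ]
mat [ 0.5744 -0.3411  0.002 ]
```

```bash
python3 -m jog '[{"tx":-0.008,"ty":-0.006,"tz":-0.02,"wx":0.02,"wy":-0.12,"wz":0.002,"gripper":0},{"tx":-0.008,"ty":-0.006,"tz":-0.02,"wx":0.02,"wy":-0.12,"wz":0,"gripper":0},{"tx":-0.008,"ty":-0.006,"tz":-0.02,"wx":0.02,"wy":-0.12,"wz":0,"gripper":0},{"tx":-0.008,"ty":-0.006,"tz":-0.02,"wx":0.02,"wy":-0.12,"wz":0,"gripper":0},{"tx":-0.008,"ty":-0.006,"tz":-0.02,"wx":0.02,"wy":-0.12,"wz":0,"gripper":0},{"tx":0,"ty":0,"tz":0,"wx":0,"wy":0,"wz":0,"gripper":0}]'; cat > st.py <<'E'
from h import *
import sys
s=manip.get_state();R=np.array(s['tool_rot']);p=np.array(s['position']);print('j',s['joint_positions'].round(1),'t',s['time'])
from scipy.spatial.transform import Rotation as Ro
y=R[:,1];print('jaw yaw',np.degrees(np.arctan2(y[1],y[0])),'jaw tilt',np.degrees(np.arcsin(y[2])),'pitch fwd',np.degrees(np.arctan2(np.hypot(R[0,2],R[1,2]),-R[2,2])),'zdir',R[:,2],'grasp',p-.019*R[:,2])
# st.py yaw alpha gx gy gz : target: tool pointing forward alpha at heading yaw, grasp point
if len(sys.argv)>5:
    yw,a,gx,gy,gz=map(float,sys.argv[1:6]);back=float(sys.argv[6]) if len(sys.argv)>6 else 0
    T=Ro.from_euler('z',yw,degrees=True)*Ro.from_euler('y',-a,degrees=True)*Ro.from_matrix(np.diag([-1,1,-1]))
    d=T.as_matrix()[:,2];tp=np.array([gx,gy,gz])+d*(.019-back)
    print('dp',tp-p,'rv',(T*Ro.from_matrix(R).inv()).as_rotvec())
E
python3 st.py 9 40 .4655 -.298 .070 .09
```

```text
time: 4.95
position: [0.4209, -0.2948, 0.2382]
tool_rot: [[-0.91, -0.169, 0.377], [-0.151, 0.985, 0.079], [-0.385, 0.015, -0.923]]
force: [-0.6, -0.6, -0.0]
gripper_width: 0.0854
j [ 36.1  11.3   6.9 127.3 -37.4  33.6 172.4] t 4.95
jaw yaw 99.74532279874218 jaw tilt 0.8571749516347318 pitch fwd 22.674308480507648 zdir [ 0.3773  0.0788 -0.9227] grasp [ 0.4137 -0.2963  0.2557]
dp [-0.0005 -0.0104 -0.1138] rv [ 0.0346 -0.301  -0.0152]
```

```bash
python3 -m jog '[{"tx":0,"ty":0,"tz":0,"wx":0.056,"wy":0.012,"wz":-0.138,"gripper":0},{"tx":0,"ty":0,"tz":0,"wx":0.056,"wy":0.012,"wz":-0.138,"gripper":0},{"tx":0,"ty":0,"tz":0,"wx":0.056,"wy":0.012,"wz":-0.138,"gripper":0},{"tx":0,"ty":0,"tz":0,"wx":0.056,"wy":0.012,"wz":-0.138,"gripper":0},{"tx":0,"ty":0,"tz":0,"wx":0.056,"wy":0.012,"wz":-0.138,"gripper":0},{"tx":0,"ty":0,"tz":0,"wx":0.056,"wy":0.012,"wz":-0.138,"gripper":0},{"tx":0,"ty":0,"tz":0,"wx":0.056,"wy":0.012,"wz":-0.138,"gripper":0},{"tx":0,"ty":0,"tz":0,"wx":0.056,"wy":0.012,"wz":-0.138,"gripper":0},{"tx":0,"ty":0,"tz":0,"wx":0.056,"wy":0.012,"wz":-0.138,"gripper":0},{"tx":0,"ty":0,"tz":0,"wx":0.056,"wy":0.012,"wz":-0.138,"gripper":0}]'; python3 st.py 9 40 .4655 -.298 .070 .09
```

```text
time: 5.95
position: [0.4282, -0.2966, 0.2456]
tool_rot: [[-0.233, 0.899, 0.372], [0.972, 0.223, 0.07], [-0.02, 0.378, -0.926]]
force: [0.9, 0.3, -0.5]
gripper_width: 0.0853
j [ 21.   11.5  23.6 126.7 -40.4  36.2  89.2] t 5.95
jaw yaw 13.922857911948443 jaw tilt 22.20171949610768 pitch fwd 22.23385665705547 zdir [ 0.3718  0.0701 -0.9256] grasp [ 0.4211 -0.2979  0.2632]
dp [-0.0078 -0.0086 -0.1212] rv [-0.731  -0.3776  1.2767]
```

Good; j7 falls to 89. I'll continue the flip and add tilt.

```bash
python3 -m jog '[{"tx":0,"ty":0,"tz":0,"wx":0.056,"wy":0.012,"wz":-0.138,"gripper":0},{"tx":0,"ty":0,"tz":0,"wx":0.056,"wy":0.012,"wz":-0.138,"gripper":0},{"tx":0,"ty":0,"tz":0,"wx":0.056,"wy":0.012,"wz":-0.138,"gripper":0},{"tx":0,"ty":0,"tz":0,"wx":0.056,"wy":0.012,"wz":-0.138,"gripper":0},{"tx":0,"ty":0,"tz":0,"wx":0.056,"wy":0.012,"wz":-0.138,"gripper":0},{"tx":0,"ty":0,"tz":0,"wx":0.056,"wy":0.012,"wz":-0.138,"gripper":0},{"tx":0,"ty":0,"tz":0,"wx":0.056,"wy":0.012,"wz":-0.138,"gripper":0},{"tx":0,"ty":0,"tz":0,"wx":0.056,"wy":0.012,"wz":-0.138,"gripper":0},{"tx":0,"ty":0,"tz":0,"wx":0.056,"wy":0.012,"wz":-0.138,"gripper":0},{"tx":0,"ty":0,"tz":0,"wx":0.056,"wy":0.012,"wz":-0.138,"gripper":0},{"tx":0,"ty":0,"tz":0,"wx":0,"wy":0,"wz":0,"gripper":0}]'
sed -i 's/np.diag(\[-1,1,-1\])/np.diag([1,-1,-1])/' st.py; python3 st.py 9 40 .4655 -.298 .070 .09
```

```text
time: 7.05
position: [0.4419, -0.2925, 0.2573]
tool_rot: [[0.881, 0.3, 0.367], [0.294, -0.953, 0.073], [0.372, 0.043, -0.927]]
force: [0.7, -0.0, -0.3]
gripper_width: 0.0852
j [  5.9  12.8  40.3 125.4 -43.4  40.2   5.2] t 7.05
jaw yaw -72.53760850887619 jaw tilt 2.4828312980485427 pitch fwd 21.989399347921402 zdir [ 0.3672  0.0734 -0.9273] grasp [ 0.4349 -0.2939  0.2749]
dp [-0.0214 -0.0126 -0.1329] rv [ 0.1144 -0.2986 -0.1396]
```

```bash
python3 -m jog '[{"tx":-0.007,"ty":-0.004,"tz":-0.025,"wx":0.038,"wy":-0.1,"wz":-0.047,"gripper":0},{"tx":-0.007,"ty":-0.004,"tz":-0.025,"wx":0.038,"wy":-0.1,"wz":-0.047,"gripper":0},{"tx":-0.007,"ty":-0.004,"tz":-0.025,"wx":0.038,"wy":-0.1,"wz":-0.047,"gripper":0},{"tx":0,"ty":0,"tz":-0.01,"wx":0,"wy":0,"wz":0,"gripper":0},{"tx":0,"ty":0,"tz":0,"wx":0,"wy":0,"wz":0,"gripper":0}]'; python3 st.py 9 40 .4655 -.298 .070 .09;
```

```text
time: 7.55
position: [0.433, -0.2949, 0.1931]
tool_rot: [[0.789, 0.223, 0.573], [0.193, -0.975, 0.113], [0.583, 0.022, -0.812]]
force: [0.2, 0.6, 0.6]
gripper_width: 0.0853
j [ 25.7  20.   29.1 135.6 -81.7  41.4  46.9] t 7.55
jaw yaw -77.13142853883012 jaw tilt 1.2556453036062591 pitch fwd 35.722331113014285 zdir [ 0.5729  0.1126 -0.8119] grasp [ 0.4221 -0.2971  0.2085]
dp [-0.0125 -0.0102 -0.0687] rv [ 0.0357 -0.0695 -0.0667]
```

```bash
python3 -m jog '[{"tx":0,"ty":-0.004,"tz":-0.015,"wx":0,"wy":0.07,"wz":-0.035,"gripper":0},{"tx":0,"ty":-0.004,"tz":-0.015,"wx":0,"wy":0.07,"wz":-0.035,"gripper":0},{"tx":0,"ty":0,"tz":0,"wx":0,"wy":0,"wz":0,"gripper":0}]'; python3 st.py 9 28 .4655 -.298 .070 .07;
```

```text
time: 7.85
position: [0.4351, -0.3046, 0.165]
tool_rot: [[0.874, 0.16, 0.459], [0.143, -0.987, 0.071], [0.464, 0.003, -0.886]]
force: [0.0, -0.1, -0.5]
gripper_width: 0.0854
j [ 20.1  22.   30.8 133.3 -75.1  35.1  33.5] t 7.85
jaw yaw -80.801018512128 jaw tilt 0.19498003722338295 pitch fwd 27.662573714250552 zdir [ 0.4588  0.0712 -0.8857] grasp [ 0.4264 -0.3059  0.1818]
dp [ 0.0068  0.0028 -0.0499] rv [ 0.0043 -0.0053 -0.0035]
```

```bash
python3 -m jog '[{"tx":0.003,"ty":0.001,"tz":-0.025,"wx":0,"wy":0,"wz":0,"gripper":0},{"tx":0.003,"ty":0.001,"tz":-0.025,"wx":0,"wy":0,"wz":0,"gripper":0},{"tx":0.01,"ty":0.002,"tz":-0.02,"wx":0,"wy":0,"wz":0,"gripper":0},{"tx":0,"ty":0,"tz":0,"wx":0,"wy":0,"wz":0,"gripper":0}]'; python3 st.py 9 28 .4655 -.298 .072 0;python3 scoop.py
```

```text
time: 8.25
position: [0.4449, -0.3005, 0.1014]
tool_rot: [[0.874, 0.179, 0.451], [0.16, -0.984, 0.081], [0.458, 0.001, -0.889]]
force: [0.2, 0.5, 0.7]
gripper_width: 0.0858
j [ 34.6  27.6  10.8 134.3 -87.7  26.7  47.2] t 8.25
jaw yaw -79.68854391811284 jaw tilt 0.07692579627036818 pitch fwd 27.267108314126162 zdir [ 0.451   0.0808 -0.8889] grasp [ 0.4364 -0.302   0.1183]
dp [ 0.0294  0.0039 -0.0462] rv [ 0.0035 -0.0124 -0.0229]
wrist scoop_grip [([0.4634, -0.2953, 0.0713], 0.78)]
wrist scoop [([0.4745, -0.2949, -0.0003], 0.56)]
wrist mat []
top scoop_grip [([0.4621, -0.2965, 0.0696], 0.57), ([0.642, -0.139, -0.0004], 0.41)]
top scoop [([0.4758, -0.2961, -0.0004], 0.98)]
top mat [([0.4715, -0.2914, 0.0041], 0.6), ([0.4747, -0.2965, -0.0011], 0.5)]
side scoop_grip [([0.6425, -0.1559, 0.024], 0.66), ([0.4682, -0.3011, 0.0687], 0.63)]
side scoop [([0.4762, -0.3, 0.0056], 0.82)]
side mat [([0.4722, -0.2918, -0.0012], 0.63), ([0.5822, -0.4939, 0.0037], 0.45)]
```

```bash
python3 -m jog '[{"tx":0.01,"ty":0.002,"tz":-0.017,"wx":0.001,"wy":-0.004,"wz":-0.01,"gripper":0},{"tx":0.01,"ty":0.002,"tz":-0.017,"wx":0.001,"wy":-0.004,"wz":-0.01,"gripper":0},{"tx":0.006,"ty":0,"tz":-0.01,"wx":0,"wy":0,"wz":0,"gripper":0},{"tx":0,"ty":0,"tz":0,"wx":0,"wy":0,"wz":0,"gripper":0}]'; python3 st.py 9 28 .4655 -.298 .072 0
```

```text
time: 9.25
position: [0.452, -0.2974, 0.0613]
tool_rot: [[0.889, 0.176, 0.423], [0.154, -0.984, 0.086], [0.432, -0.011, -0.902]]
force: [0.1, -0.3, -0.9]
gripper_width: 0.085
j [ 61.9  34.  -27.4 132.8 -87.8   5.1  47.8] t 9.25
jaw yaw -79.88681385279548 jaw tilt -0.6459625392878634 pitch fwd 25.586369758613927 zdir [ 0.4233  0.0858 -0.9019] grasp [ 0.444  -0.299   0.0784]
dp [ 0.0223  0.0008 -0.006 ] rv [-0.0041 -0.0435 -0.0197]
```

```bash
python3 -m jog '[{"tx":-0.01,"ty":0,"tz":0.03,"wx":0,"wy":0,"wz":0,"gripper":0},{"tx":-0.005,"ty":0,"tz":0.03,"wx":-0.01,"wy":0.08,"wz":0,"gripper":0},{"tx":0,"ty":0,"tz":0.03,"wx":-0.01,"wy":0.08,"wz":0,"gripper":0},{"tx":0,"ty":0,"tz":0.01,"wx":-0.01,"wy":0.08,"wz":0,"gripper":0},{"tx":0,"ty":0,"tz":0,"wx":0,"wy":0.03,"wz":0,"gripper":0},{"tx":0,"ty":0,"tz":0,"wx":0,"wy":0,"wz":0,"gripper":0}]'; python3 st.py 9 10 .4655 -.298 .072 0
```

```text
time: 9.85
position: [0.4395, -0.2965, 0.1397]
tool_rot: [[0.957, 0.169, 0.236], [0.157, -0.985, 0.072], [0.245, -0.032, -0.969]]
force: [0.7, 1.3, 0.8]
gripper_width: 0.0858
j [ 24.2  22.9  16.  126.7 -39.8  28.7  -7.1] t 9.85
jaw yaw -80.23896061942533 jaw tilt -1.8275124233689963 pitch fwd 14.282963975386041 zdir [ 0.236   0.072  -0.9691] grasp [ 0.435  -0.2979  0.1581]
dp [ 0.0293 -0.001  -0.0864] rv [-0.0433  0.0666 -0.0121]
```

```bash
python3 -m jog '[{"tx":0.014,"ty":0,"tz":0,"wx":-0.02,"wy":0.033,"wz":-0.006,"gripper":0},{"tx":0.012,"ty":0,"tz":-0.02,"wx":-0.02,"wy":0.033,"wz":-0.006,"gripper":0},{"tx":0.002,"ty":0,"tz":-0.025,"wx":0,"wy":0,"wz":0,"gripper":0},{"tx":0.001,"ty":0,"tz":-0.02,"wx":0,"wy":0,"wz":0,"gripper":0},{"tx":0,"ty":0,"tz":0,"wx":0,"wy":0,"wz":0,"gripper":0}]'; python3 st.py 9 10 .4655 -.298 .072 0
```

```text
time: 10.35
position: [0.4657, -0.2965, 0.0765]
tool_rot: [[0.974, 0.152, 0.17], [0.15, -0.988, 0.026], [0.172, 0.0, -0.985]]
force: [0.2, -0.2, -0.3]
gripper_width: 0.0858
j [ 20.8  30.3  14.8 125.5 -39.7  22.3 -11.5] t 10.35
jaw yaw -81.2630361057876 jaw tilt 0.004513912077429917 pitch fwd 9.90879564948368 zdir [ 0.1701  0.0261 -0.9851] grasp [ 0.4625 -0.297   0.0952]
dp [ 0.003  -0.0009 -0.0232] rv [ 0.0003 -0.0016  0.0046]
```

```bash
python3 -m jog '[{"tx":0.002,"ty":-0.001,"tz":-0.013,"wx":0,"wy":0,"wz":0,"gripper":0},{"tx":0.001,"ty":0,"tz":-0.01,"wx":0,"wy":0,"wz":0,"gripper":0},{"tx":0,"ty":0,"tz":0,"wx":0,"wy":0,"wz":0,"gripper":0},{"tx":0,"ty":0,"tz":0,"wx":0,"wy":0,"wz":0,"gripper":130}]'; python3 st.py 9 10 .4655 -.298 .072 0; python3 -m jog '[{"tx":0,"ty":0,"tz":0,"wx":0,"wy":0,"wz":0,"gripper":255},{"tx":0,"ty":0,"tz":0,"wx":0,"wy":0,"wz":0,"gripper":255},{"tx":0,"ty":0,"tz":0,"wx":0,"wy":0,"wz":0,"gripper":255},{"tx":0,"ty":0,"tz":0,"wx":0,"wy":0,"wz":0,"gripper":255},{"tx":0,"ty":0,"tz":0,"wx":0,"wy":0,"wz":0,"gripper":255},{"tx":0,"ty":0,"tz":0,"wx":0,"wy":0,"wz":0,"gripper":255}]'; python3 st.py
```

```text
time: 10.75
position: [0.4668, -0.2993, 0.0536]
tool_rot: [[0.974, 0.148, 0.17], [0.146, -0.989, 0.024], [0.172, 0.001, -0.985]]
force: [-0.3, -0.5, -0.1]
gripper_width: 0.0735
j [ 23.2  32.5  11.8 125.8 -41.8  19.4  -9.3] t 10.75
jaw yaw -81.50686794477429 jaw tilt 0.05239690410673772 pitch fwd 9.893928717675069 zdir [ 0.1701  0.0245 -0.9851] grasp [ 0.4636 -0.2998  0.0723]
dp [ 0.0019  0.0018 -0.0003] rv [ 0.0012 -0.0017  0.0088]
time: 11.35
position: [0.4675, -0.3003, 0.0554]
tool_rot: [[0.974, 0.147, 0.173], [0.145, -0.989, 0.023], [0.174, 0.003, -0.985]]
force: [0.4, 0.2, -0.3]
gripper_width: -0.0002
j [ 23.2  32.3  11.9 125.7 -41.8  19.5  -9.3] t 11.35
jaw yaw -81.549015998668 jaw tilt 0.17082795718868046 pitch fwd 10.04143759305031 zdir [ 0.1729  0.0227 -0.9847] grasp [ 0.4643 -0.3007  0.0742]
```

```bash
python3 scoop.py; python3 - <<'E'
from h import *
a=manip.camera('side')[:,:,::-1][270:430,250:430];b=manip.camera('wrist')[:,:,::-1]
a=cv2.resize(a,None,fx=2.2,fy=2.2);b=cv2.resize(b,(396,297));b=np.vstack([b,np.zeros((a.shape[0]-297,396,3),np.uint8)])
cv2.imwrite('pics/s2.png',np.hstack([a,b]))
E
```

```text
wrist scoop_grip [([0.4647, -0.2993, 0.072], 0.59)]
wrist scoop [([0.4723, -0.2918, -0.0023], 0.92)]
wrist mat [([0.4276, -0.1403, 0.0016], 0.31)]
top scoop_grip [([0.4625, -0.2927, 0.0694], 0.87)]
top scoop [([0.4746, -0.2972, -0.0032], 0.78)]
top mat [([0.4732, -0.2903, 0.001], 0.69)]
side scoop_grip [([0.4659, -0.298, 0.072], 0.65)]
side scoop [([0.4792, -0.3, 0.0046], 0.74)]
side mat [([0.472, -0.2911, -0.0018], 0.87), ([0.4155, -0.2912, 0.0144], 0.43)]
```

View pics/s2.png

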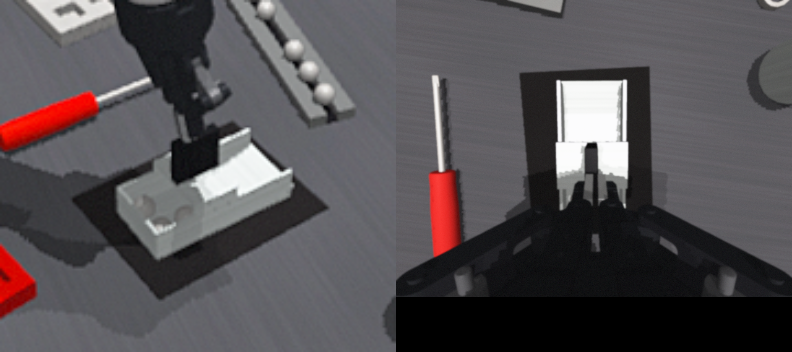

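The picture shows the fingers astride the fin, yet the opening reads 0. I'll test with a small lift.

```bash
python3 -m jog '[{"tx":0,"ty":0,"tz":0.008,"wx":0,"wy":0,"wz":0,"gripper":255},{"tx":0,"ty":0,"tz":0.008,"wx":0,"wy":0,"wz":0,"gripper":255},{"tx":0,"ty":0,"tz":0,"wx":0,"wy":0,"wz":0,"gripper":255},{"tx":0,"ty":0,"tz":0,"wx":0,"wy":0,"wz":0,"gripper":255}]'; python3 st.py; python3 - <<'E'
from h import *
a=manip.camera('side')[:,:,::-1][270:430,250:430];b=manip.camera('wrist')[:,:,::-1][200:420,200:440]
a=cv2.resize(a,(396,352));b=cv2.resize(b,(384,352))
cv2.imwrite('pics/s3.png',np.hstack([a,b]))
E
```

```text
time: 12.45
position: [0.4676, -0.3005, 0.0732]
tool_rot: [[0.974, 0.147, 0.173], [0.145, -0.989, 0.022], [0.175, 0.003, -0.985]]
force: [0.2, 0.1, -0.5]
gripper_width: -0.0002
j [ 21.4  30.7  14.4 125.3 -40.1  21.8 -11.1] t 12.45
jaw yaw -81.55714458534253 jaw tilt 0.19330735365941418 pitch fwd 10.062532211365056 zdir [ 0.1733  0.0224 -0.9846] grasp [ 0.4643 -0.3009  0.0919]
```

View pics/s3.png

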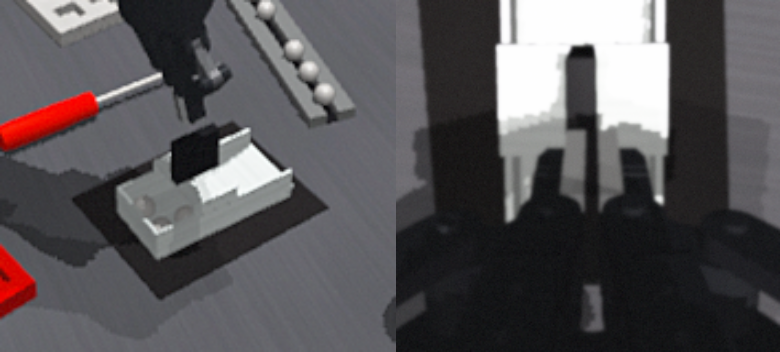

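```bash
python3 - <<'E'
from h import *
p=np.array(manip.get_state()['position'])
for c in('side','top','wrist'): print(c,w2px(c,p), 'fin top mid',w2px(c,[.4645,-.298,.088]))
a=manip.camera('side')[:,:,::-1][290:370,290:390];cv2.imwrite('pics/s4.png',np.hstack([cv2.resize(a,None,fx=4,fy=4),cv2.resize(manip.camera('top')[:,:,::-1][230:310,370:470],None,fx=4,fy=4)]))
E
```

```text
side [339.2276 337.6122] fin top mid [337.1642 331.2044]
top [420.3329 269.3496] fin top mid [420.6379 269.5694]
wrist [323.95   268.8914] fin top mid [318.5262 280.0602]
```

View pics/s4.png

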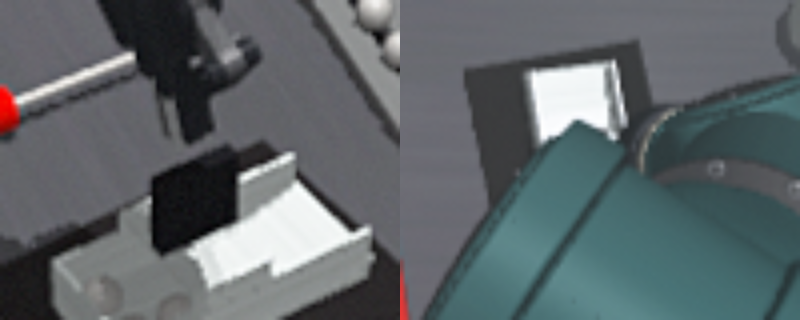

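Seven pictures so far. The crop shows the fingertip at side pixel (337,325), while the reported TCP projects to (339,338). So the fingertips sit about 20 mm higher than the TCP says. I'll check the fingers themselves at several closures.

```bash
cat > fc.py <<'E'
from h import *
import sys
im=manip.camera('wrist')[:,:,::-1];cv2.imwrite('pics/f_%s.png'%sys.argv[1],im[230:480,150:490])
s=manip.get_state();print(s['gripper_width'],s['position'])
if sys.argv[1]=='a':
    i=manip.camera_info('wrist');M=np.linalg.inv(np.array(i['mount']))
    for z in (0,-.01,-.019,-.03,-.04,-.05):
        q=M@[0,0,z,1];print(z,i['cx']+i['fx']*q[0]/-q[2],i['cy']-i['fy']*q[1]/-q[2])
E
python3 fc.py a
python3 -m jog '[{"tx":0,"ty":0,"tz":0.03,"wx":0,"wy":0,"wz":0,"gripper":200},{"tx":0,"ty":0,"tz":0.03,"wx":0,"wy":0,"wz":0,"gripper":200},{"tx":0,"ty":0,"tz":0,"wx":0,"wy":0,"wz":0,"gripper":200},{"tx":0,"ty":0,"tz":0,"wx":0,"wy":0,"wz":0,"gripper":200},{"tx":0,"ty":0,"tz":0,"wx":0,"wy":0,"wz":0,"gripper":200}]';python3 fc.py b
python3 -m jog '[{"tx":0,"ty":0,"tz":0,"wx":0,"wy":0,"wz":0,"gripper":0},{"tx":0,"ty":0,"tz":0,"wx":0,"wy":0,"wz":0,"gripper":0},{"tx":0,"ty":0,"tz":0,"wx":0,"wy":0,"wz":0,"gripper":0},{"tx":0,"ty":0,"tz":0,"wx":0,"wy":0,"wz":0,"gripper":0},{"tx":0,"ty":0,"tz":0,"wx":0,"wy":0,"wz":0,"gripper":0},{"tx":0,"ty":0,"tz":0,"wx":0,"wy":0,"wz":0,"gripper":0},{"tx":0,"ty":0,"tz":0,"wx":0,"wy":0,"wz":0,"gripper":0}]';python3 fc.py c
python3 -c "
from h import *
cv2.imwrite('pics/f.png',np.hstack([cv2.resize(cv2.imread('pics/f_%s.png'%k)[:,40:300],None,fx=1.02,fy=1.4) for k in 'abc']))"
```

```text
0.00027126823952019536 [ 0.4673 -0.3003  0.0725]
0 323.9511347152733 268.89052759992506
-0.01 324.07032708307304 275.9455217391606
-0.019 324.1886939544011 282.9516547568564
-0.03 324.3501161998252 292.5062346048108
-0.04 324.51580184888087 302.3131652382136
-0.05 324.7031848528389 313.4043619240395
time: 13.2
position: [0.4656, -0.2992, 0.132]
tool_rot: [[0.975, 0.146, 0.168], [0.144, -0.989, 0.026], [0.17, -0.001, -0.985]]
force: [-0.1, 0.7, -0.2]
gripper_width: 0.0181
0.01830512281976022 [ 0.4653 -0.2989  0.1316]
time: 13.95
position: [0.4635, -0.2979, 0.1287]
tool_rot: [[0.976, 0.146, 0.163], [0.143, -0.989, 0.029], [0.165, -0.005, -0.986]]
force: [-0.0, -0.5, 0.5]
gripper_width: 0.0851
0.08579814230723067 [ 0.4635 -0.2979  0.1287]
```

View pics/f.png

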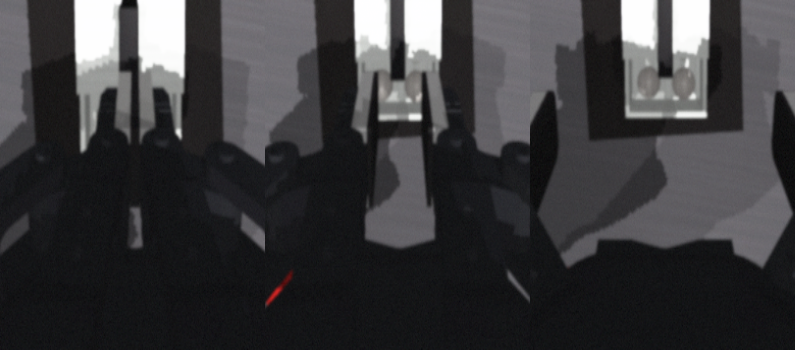

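```bash
python3 -m jog '[{"tx":0,"ty":0,"tz":0.02,"wx":0,"wy":0,"wz":0,"gripper":255},{"tx":0,"ty":0,"tz":0,"wx":0,"wy":0,"wz":0,"gripper":255},{"tx":0,"ty":0,"tz":0,"wx":0,"wy":0,"wz":0,"gripper":255},{"tx":0,"ty":0,"tz":0,"wx":0,"wy":0,"wz":0,"gripper":255},{"tx":0,"ty":0,"tz":0,"wx":0,"wy":0,"wz":0,"gripper":255},{"tx":0,"ty":0,"tz":0,"wx":0,"wy":0,"wz":0,"gripper":255},{"tx":0,"ty":0,"tz":0,"wx":0,"wy":0,"wz":0,"gripper":255}]'
python3 - <<'E'
from h import *
s=manip.get_state();p=s['position'];R=s['tool_rot'];print(p,s['gripper_width'])
im=manip.camera('side')[:,:,::-1].copy();wr=manip.camera('wrist')[:,:,::-1].copy()
u,v=w2px('side',p).round().astype(int);x0,y0=u-40,v-60
a=cv2.resize(im[y0:y0+80,x0:x0+80],(400,400),interpolation=cv2.INTER_CUBIC)
b=cv2.resize(wr[230:310,284:364],(400,400),interpolation=cv2.INTER_CUBIC)
for k,(c,o,img) in enumerate((('side',(x0,y0),a),('wrist',(284,230),b))):
  for z,col in ((0,(0,0,255)),(-.01,(0,255,255)),(-.02,(0,255,0)),(-.03,(255,255,0)),(-.04,(255,0,0))):
    for x in (-.011,.011):
      q=(w2px(c,p+R@[x,0,z])-o)*5;cv2.circle(img,tuple(q.round().astype(int).tolist()),4,col,-1)
cv2.imwrite('pics/f2.png',np.hstack([a,b]))
E
```

```text
time: 14.7
position: [0.4624, -0.2969, 0.1472]
tool_rot: [[0.976, 0.146, 0.16], [0.143, -0.989, 0.031], [0.163, -0.008, -0.987]]
force: [-0.5, -0.2, 0.6]
gripper_width: -0.0
[ 0.4624 -0.2969  0.1472] -3.465096730532688e-05
```

View pics/f2.png

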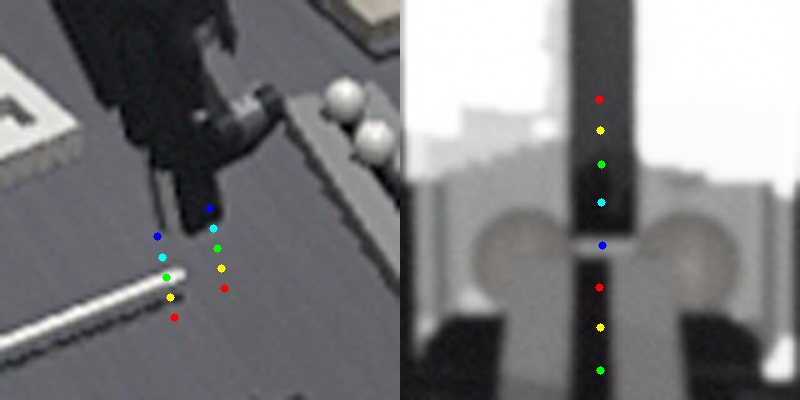

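The side view shows the shut tips ending about 30 mm short of the stated TCP, and the wrist view shows the same. That explains the miss: the pads closed at the fin's top edge. I'll regrasp about 30 mm deeper and watch the force.

```bash
python3 -m jog '[{"tx":0,"ty":0,"tz":0,"wx":0,"wy":0,"wz":0,"gripper":0},{"tx":0,"ty":0,"tz":0,"wx":0,"wy":0,"wz":0,"gripper":0},{"tx":0,"ty":0,"tz":0,"wx":0,"wy":0,"wz":0,"gripper":0},{"tx":0,"ty":0,"tz":0,"wx":0,"wy":0,"wz":0,"gripper":0},{"tx":0.001,"ty":0,"tz":-0.03,"wx":0,"wy":0,"wz":0,"gripper":0},{"tx":0.003,"ty":0,"tz":-0.03,"wx":0,"wy":0,"wz":0,"gripper":0},{"tx":0.003,"ty":0,"tz":-0.02,"wx":0,"wy":0,"wz":0,"gripper":0},{"tx":0.002,"ty":0,"tz":-0.015,"wx":0,"wy":0,"wz":0,"gripper":0},{"tx":0,"ty":0,"tz":0,"wx":0,"wy":0,"wz":0,"gripper":0}]'
python3 -m jog '[{"tx":0.001,"ty":0,"tz":-0.01,"wx":0,"wy":0,"wz":0,"gripper":0},{"tx":0,"ty":0,"tz":0,"wx":0,"wy":0,"wz":0,"gripper":0}]'
python3 st.py 9 10 .4655 -.298 .072 -.025
```

```text
time: 15.7
position: [0.474, -0.2983, 0.0507]
tool_rot: [[0.975, 0.146, 0.165], [0.144, -0.989, 0.028], [0.167, -0.004, -0.986]]
force: [-0.0, 0.4, -0.5]
gripper_width: 0.0854
time: 15.9
position: [0.4754, -0.2989, 0.0407]
tool_rot: [[0.975, 0.146, 0.166], [0.144, -0.989, 0.027], [0.168, -0.003, -0.986]]
force: [-0.1, -0.1, 0.4]
gripper_width: 0.0852
j [ 23.   34.2  11.5 125.  -43.2  18.9  -8.7] t 15.9
jaw yaw -81.59991189278655 jaw tilt -0.16575418989646387 pitch fwd 9.660701347719789 zdir [ 0.1656  0.0273 -0.9858] grasp [ 0.4722 -0.2994  0.0594]
dp [-0.0023  0.0021 -0.012 ] rv [-0.002  -0.0063  0.0105]
```

```bash
python3 -m jog '[{"tx":-0.001,"ty":0.001,"tz":-0.008,"wx":0,"wy":0,"wz":0,"gripper":0},{"tx":-0.001,"ty":0.001,"tz":-0.003,"wx":0,"wy":0,"wz":0,"gripper":0},{"tx":0,"ty":0,"tz":0,"wx":0,"wy":0,"wz":0,"gripper":140},{"tx":0,"ty":0,"tz":0,"wx":0,"wy":0,"wz":0,"gripper":190},{"tx":0,"ty":0,"tz":0,"wx":0,"wy":0,"wz":0,"gripper":190},{"tx":0,"ty":0,"tz":0,"wx":0,"wy":0,"wz":0,"gripper":255},{"tx":0,"ty":0,"tz":0,"wx":0,"wy":0,"wz":0,"gripper":255},{"tx":0,"ty":0,"tz":0,"wx":0,"wy":0,"wz":0,"gripper":255}]'; python3 st.py 9 10 .4655 -.298 .072 -.025
```

```text
time: 16.7
position: [0.4743, -0.2974, 0.0311]
tool_rot: [[0.975, 0.146, 0.169], [0.144, -0.989, 0.025], [0.171, -0.0, -0.985]]
force: [0.6, -0.1, -1.4]
gripper_width: 0.0084
j [ 24.3  34.9   9.6 125.5 -44.4  17.1  -7.4] t 16.7
jaw yaw -81.58587081669292 jaw tilt -0.01332890483197036 pitch fwd 9.819723451966436 zdir [ 0.1687  0.0252 -0.9853] grasp [ 0.4711 -0.2979  0.0498]
dp [-0.0012  0.0006 -0.0024] rv [ 0.0002 -0.0031  0.0102]
```

```bash
cat > sc.py <<'E'
# sc.py save x y z yaw | to chute: c lipx lipz pitch [lipy] | m x y z yaw (scoop centre world, level)
from h import *
import sys
from scipy.spatial.transform import Rotation as Ro
s=manip.get_state();R=np.array(s['tool_rot']);p=np.array(s['position']);T=np.eye(4);T[:3,:3]=R;T[:3,3]=p
a=[float(v) for v in sys.argv[2:]]
def pose(x,y,z,yaw,pitch=0):
    M=np.eye(4);M[:3,:3]=(Ro.from_euler('z',yaw,degrees=True)*Ro.from_euler('y',pitch,degrees=True)).as_matrix();M[:3,3]=[x,y,z];return M
if sys.argv[1]=='save': np.save('ts.npy',np.linalg.inv(T)@pose(*a)); sys.exit()
X=np.load('ts.npy');S=T@X
C=pose(.5955,.297,0,17)
L=np.linalg.inv(C)@S@[.072,0,.010,1]
print('t %.2f j %s F %s w %.4f'%(s['time'],s['joint_positions'].round(0),np.round(s['force'],1),s['gripper_width']))
print('scoop now',S[:3,3],'yaw %.1f nose-down %.1f roll %.1f'%(np.degrees(np.arctan2(S[1,0],S[0,0])),np.degrees(-np.arcsin(S[2,0])),np.degrees(np.arcsin(S[2,1]))),'lip in chute',L[:3]*1000)
if sys.argv[1]=='c':
    lx,lz,th=a[:3]; M=C@pose(lx/1000,(a[3] if len(a)>3 else 0)/1000,lz/1000,0,th); G=M.copy(); G[:3,3]=(M@[-.072,0,-.010,1])[:3]
else: G=pose(*a)
N=G@np.linalg.inv(X)
print('dp',N[:3,3]-p,'rv',Ro.from_matrix(N[:3,:3]@R.T).as_rotvec())
E
python3 sc.py save .4757 -.2965 .002 8.4
python3 -m jog '[{"tx":0,"ty":0,"tz":0.01,"wx":0,"wy":0,"wz":0,"gripper":255},{"tx":0,"ty":0,"tz":0.02,"wx":0,"wy":0,"wz":0,"gripper":255},{"tx":0,"ty":0,"tz":0.03,"wx":0,"wy":0,"wz":0,"gripper":255},{"tx":0,"ty":0,"tz":0,"wx":0,"wy":0,"wz":0,"gripper":255},{"tx":0,"ty":0,"tz":0,"wx":0,"wy":0,"wz":0,"gripper":255}]'
python3 sc.py c -10 260 5; python3 - <<'E'
from h import *
a=manip.camera('side')[:,:,::-1][230:390,230:430];cv2.imwrite('pics/l1.png',cv2.resize(a,None,fx=3,fy=3))
for n in ('scoop_grip','scoop'): print(manip.spot_point('side',n)[:1])
E
```

```text
time: 17.2
position: [0.4719, -0.2958, 0.0928]
tool_rot: [[0.975, 0.146, 0.164], [0.144, -0.989, 0.028], [0.167, -0.004, -0.986]]
force: [0.2, -0.1, -2.9]
gripper_width: 0.0087
t 17.20 j [ 18.  29.  19. 124. -38.  25. -14.] F [ 0.2 -0.1 -2.9] w 0.0087
scoop now [ 0.4732 -0.2948  0.0637] yaw 8.4 nose-down 0.2 roll 0.2 lip in chute [-218.754  -541.0034   73.4619]
dp [0.0458 0.5683 0.1926] rv [-0.0217  0.0807  0.1502]
[{'point': [0.464, -0.2996, 0.1309], 'p': 0.74}]
[{'point': [0.4766, -0.2981, 0.0675], 'p': 0.69}]
```

View pics/l1.png

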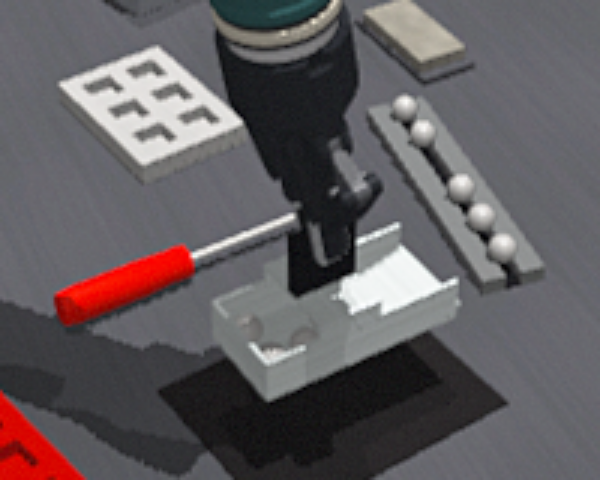

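Scoop lifted level (weight about 2.9 N), and the mat is clear underneath. Now transport.

```bash
python3 -m jog '[{"tx":0,"ty":0,"tz":0.03,"wx":0,"wy":0,"wz":0,"gripper":255},{"tx":0,"ty":0,"tz":0.04,"wx":0,"wy":0,"wz":0,"gripper":255},{"tx":0,"ty":0,"tz":0.04,"wx":0,"wy":0,"wz":0,"gripper":255},{"tx":0,"ty":0.02,"tz":0.04,"wx":0,"wy":0,"wz":0.01,"gripper":255},{"tx":0.003,"ty":0.03,"tz":0.03,"wx":0,"wy":0,"wz":0.01,"gripper":255},{"tx":0.003,"ty":0.035,"tz":0,"wx":0,"wy":0,"wz":0.012,"gripper":255},{"tx":0.004,"ty":0.04,"tz":0,"wx":0,"wy":0,"wz":0.012,"gripper":255},{"tx":0.004,"ty":0.04,"tz":0,"wx":0,"wy":0,"wz":0.012,"gripper":255},{"tx":0.004,"ty":0.04,"tz":0,"wx":0,"wy":0,"wz":0.012,"gripper":255},{"tx":0.004,"ty":0.04,"tz":0,"wx":0,"wy":0,"wz":0.012,"gripper":255}]'; python3 sc.py c -10 270 5
```

```text
time: 18.35
position: [0.4846, -0.0475, 0.2687]
tool_rot: [[0.967, 0.209, 0.144], [0.205, -0.978, 0.043], [0.149, -0.012, -0.989]]
force: [0.4, -0.6, -2.4]
gripper_width: 0.0086
t 18.35 j [-23.   8.  28. 124. -10.  42. -66.] F [ 0.4 -0.6 -2.4] w 0.0086
scoop now [ 0.4853 -0.0463  0.2396] yaw 12.1 nose-down 1.2 roll 0.7 lip in chute [-133.8303 -302.3727  248.083 ]
dp [0.0331 0.32   0.0267] rv [-0.0278  0.0608  0.0864]
```

```bash
python3 -m jog '[{"tx":0.003,"ty":0.04,"tz":0.013,"wx":0,"wy":0,"wz":0.012,"gripper":255},{"tx":0.003,"ty":0.04,"tz":0.013,"wx":0,"wy":0,"wz":0.012,"gripper":255},{"tx":0.003,"ty":0.04,"tz":0,"wx":0,"wy":0,"wz":0.012,"gripper":255},{"tx":0.003,"ty":0.04,"tz":0,"wx":0,"wy":0,"wz":0.012,"gripper":255},{"tx":0.004,"ty":0.04,"tz":0,"wx":0,"wy":0,"wz":0.012,"gripper":255},{"tx":0.004,"ty":0.035,"tz":0,"wx":0,"wy":0,"wz":0.012,"gripper":255},{"tx":0.004,"ty":0.03,"tz":0,"wx":0,"wy":0,"wz":0.012,"gripper":255},{"tx":0.004,"ty":0.02,"tz":0,"wx":0,"wy":0,"wz":0.012,"gripper":255},{"tx":0.003,"ty":0.01,"tz":0,"wx":0,"wy":0,"wz":0,"gripper":255},{"tx":0,"ty":0,"tz":0,"wx":0,"wy":0,"wz":0,"gripper":255}]'; python3 sc.py c -10 250 28
```

```text
time: 19.35
position: [0.505, 0.2643, 0.2835]
tool_rot: [[0.942, 0.314, 0.115], [0.31, -0.949, 0.051], [0.126, -0.013, -0.992]]
force: [0.6, 0.0, -2.3]
gripper_width: 0.0085
t 19.35 j [-47.  14.  17. 113.  -5.  47. -99.] F [ 0.6  0.  -2.3] w 0.0085
scoop now [0.5049 0.2654 0.2544] yaw 18.3 nose-down 2.6 roll 0.7 lip in chute [-23.5204  -2.2454 261.167 ]
dp [0.0276 0.0128 0.0178] rv [-0.146   0.4188 -0.019 ]
```

```bash
python3 -m jog '[{"tx":0.007,"ty":0.003,"tz":0.004,"wx":-0.036,"wy":0.104,"wz":-0.005,"gripper":255},{"tx":0.007,"ty":0.003,"tz":0.004,"wx":-0.036,"wy":0.104,"wz":-0.005,"gripper":255},{"tx":0.007,"ty":0.003,"tz":0.004,"wx":-0.036,"wy":0.104,"wz":-0.005,"gripper":255},{"tx":0.007,"ty":0.003,"tz":0.004,"wx":-0.036,"wy":0.104,"wz":-0.005,"gripper":255},{"tx":0,"ty":0,"tz":0,"wx":0,"wy":0,"wz":0,"gripper":255}]'; python3 sc.py c -10 170 30; python3 - <<'E'
from h import *
a=manip.camera('side')[:,:,::-1][80:240,220:400];b=manip.camera('top')[:,:,::-1][140:290,150:330]
cv2.imwrite('pics/p1.png',np.hstack([cv2.resize(a,(396,352)),cv2.resize(b,(396,352))]))
E
```

```text
time: 19.85
position: [0.5291, 0.2632, 0.2963]
tool_rot: [[0.904, 0.281, -0.321], [0.262, -0.96, -0.1], [-0.336, 0.006, -0.942]]
force: [-0.1, -0.1, -2.1]
gripper_width: 0.0089
t 19.85 j [-40.  29.  17.  90. -10.  81. -94.] F [-0.1 -0.1 -2.1] w 0.0089
scoop now [0.5165 0.2601 0.2702] yaw 16.1 nose-down 29.5 roll -0.3 lip in chute [-18.7745 -13.1948 243.5121]
dp [ 0.0053  0.0144 -0.073 ] rv [0.0032 0.0104 0.0125]
```

View pics/p1.png

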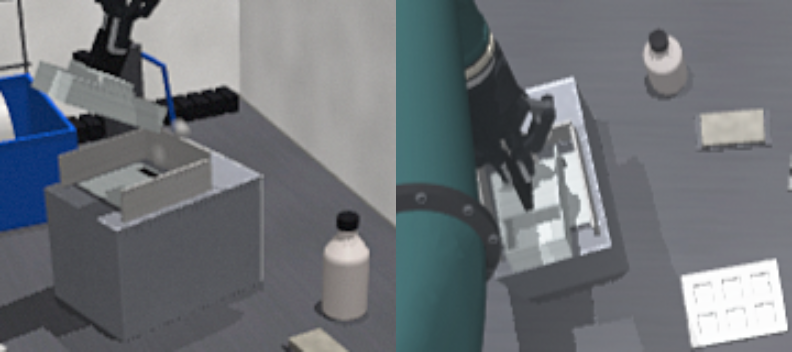

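The picture shows the balls already leaving: one at the lip (178,128), one dropping at (158,155). I'll go on at once and press the flap so they drop through.

```bash
python3 -m jog '[{"tx":0.003,"ty":0.009,"tz":-0.04,"wx":0,"wy":0,"wz":0.006,"gripper":255},{"tx":0.003,"ty":0.008,"tz":-0.04,"wx":0,"wy":0,"wz":0.006,"gripper":255}]'; python3 sc.py c -12 110 50; python3 - <<'E'
from h import *
a=manip.camera('side')[:,:,::-1][80:240,220:400];b=manip.camera('top')[:,:,::-1][140:290,150:330]
cv2.imwrite('pics/p2.png',np.hstack([cv2.resize(a,(396,352)),cv2.resize(b,(396,352))]))
E
```

```text
time: 20.15
position: [0.5367, 0.2768, 0.2236]
tool_rot: [[0.908, 0.287, -0.306], [0.271, -0.958, -0.095], [-0.32, 0.003, -0.947]]
force: [-0.3, 0.6, -1.8]
gripper_width: 0.0085
t 20.15 j [-40.  33.  16.  94. -12.  74. -93.] F [-0.3  0.6 -1.8] w 0.0085
scoop now [0.5245 0.2738 0.1973] yaw 16.6 nose-down 28.5 roll -0.2 lip in chute [ -6.6227  -1.9503 171.7486]
dp [ 0.0163  0.0065 -0.045 ] rv [-0.1054  0.3601  0.0051]
```

```bash
python3 -m jog '[{"tx":0.002,"ty":0,"tz":-0.025,"wx":-0.01,"wy":0.04,"wz":0,"gripper":255},{"tx":0.002,"ty":0,"tz":-0.02,"wx":-0.03,"wy":0.1,"wz":0,"gripper":255},{"tx":0.006,"ty":0.003,"tz":-0.008,"wx":-0.03,"wy":0.11,"wz":0,"gripper":255},{"tx":0.006,"ty":0.003,"tz":-0.003,"wx":-0.03,"wy":0.11,"wz":0,"gripper":255},{"tx":0,"ty":0,"tz":0,"wx":0,"wy":0,"wz":0,"gripper":255}]'; python3 sc.py c -14 106 57; python3 - <<'E'
from h import *
a=manip.camera('side')[:,:,::-1][80:240,220:400];b=manip.camera('top')[:,:,::-1][140:290,150:330]
p=cv2.imread('pics/p2.png')
cv2.imwrite('pics/p3.png',np.vstack([p,np.hstack([cv2.resize(a,(396,352)),cv2.resize(b,(396,352))])])[:, :][::1])
q=cv2.imread('pics/p3.png');cv2.imwrite('pics/p3.png',cv2.resize(q,(675,600)))
E
```

```text
time: 20.75
position: [0.5512, 0.2802, 0.1783]
tool_rot: [[0.727, 0.286, -0.624], [0.221, -0.958, -0.183], [-0.651, -0.005, -0.759]]
force: [2.7, 0.4, -2.0]
gripper_width: 0.0083
t 20.75 j [-35.  49.  14.  78. -14.  95. -91.] F [ 2.7  0.4 -2. ] w 0.0083
scoop now [0.5304 0.2748 0.1586] yaw 17.0 nose-down 50.4 roll 0.3 lip in chute [-15.1275  -2.2934 109.4757]
dp [ 0.0081  0.005  -0.0002] rv [-0.0375  0.1088  0.0064]
```

View pics/p3.png

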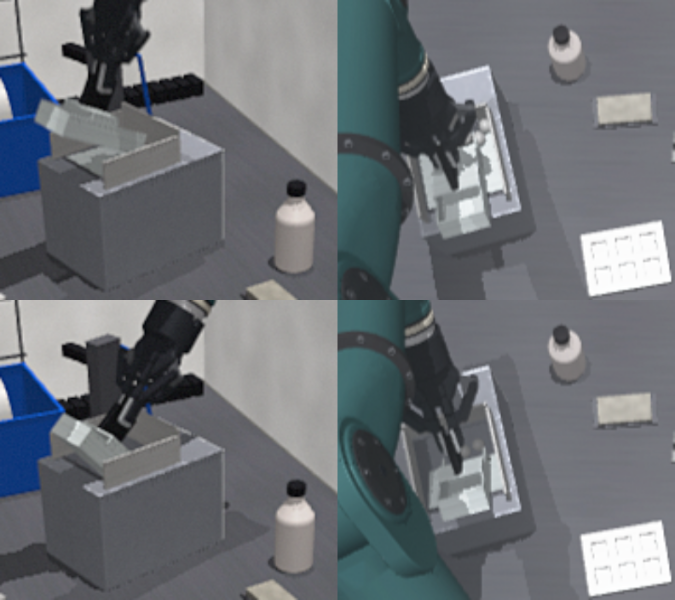

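```bash
python3 -m jog '[{"tx":0.005,"ty":0.003,"tz":-0.001,"wx":-0.02,"wy":0.06,"wz":0,"gripper":255},{"tx":0.004,"ty":0.002,"tz":-0.002,"wx":-0.02,"wy":0.06,"wz":0,"gripper":255},{"tx":0,"ty":0,"tz":-0.003,"wx":0,"wy":0,"wz":0,"gripper":255},{"tx":0,"ty":0,"tz":0,"wx":0,"wy":0,"wz":0,"gripper":255},{"tx":0,"ty":0,"tz":0,"wx":0,"wy":0,"wz":0,"gripper":255},{"tx":0,"ty":0,"tz":0,"wx":0,"wy":0,"wz":0,"gripper":255}]'; python3 sc.py c -14 106 57; python3 - <<'E'
from h import *
a=manip.camera('side')[:,:,::-1][80:240,220:400];b=manip.camera('top')[:,:,::-1][140:290,150:330]
cv2.imwrite('pics/p4.png',np.hstack([cv2.resize(a,(396,352)),cv2.resize(b,(396,352))]))
for c in ('top','side'): print(c,[(np.array(d['point']).round(3).tolist(),round(d['p'],2)) for d in manip.spot_point(c,'used')])
E
```

```text
time: 21.45
position: [0.5621, 0.2844, 0.1941]
tool_rot: [[0.662, 0.286, -0.692], [0.199, -0.958, -0.205], [-0.722, -0.002, -0.692]]
force: [2.3, 1.2, 0.6]
gripper_width: 0.0082
t 21.45 j [-34.  52.  14.  72. -14. 104. -91.] F [2.3 1.2 0.6] w 0.0082
scoop now [0.5396 0.2785 0.1766] yaw 16.8 nose-down 56.1 roll 0.1 lip in chute [-10.3918  -1.6035 122.4416]
dp [-0.0028  0.0008 -0.016 ] rv [-0.0066  0.0153  0.0069]
top [([0.635, 0.297, 0.015], 0.37)]
side []
```

View pics/p4.png

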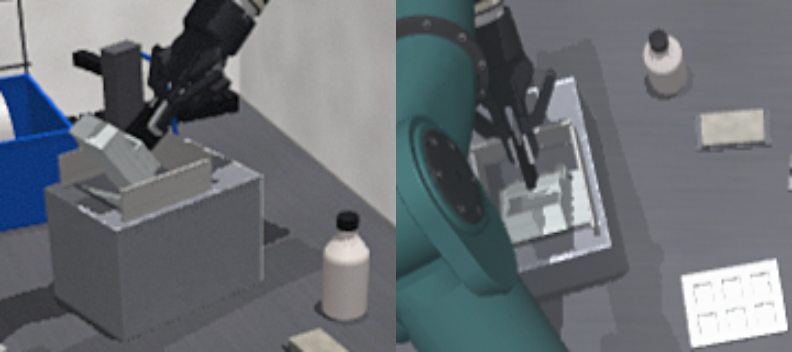

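```bash
python3 -m jog '[{"tx":-0.001,"ty":0,"tz":-0.012,"wx":0,"wy":0,"wz":0,"gripper":255},{"tx":-0.001,"ty":0,"tz":-0.012,"wx":-0.01,"wy":0.03,"wz":0,"gripper":255},{"tx":-0.001,"ty":0,"tz":-0.01,"wx":-0.01,"wy":0.03,"wz":0,"gripper":255},{"tx":0,"ty":0,"tz":-0.004,"wx":0,"wy":0,"wz":0,"gripper":255},{"tx":0,"ty":0,"tz":-0.003,"wx":0,"wy":0,"wz":0,"gripper":255},{"tx":0,"ty":0,"tz":-0.003,"wx":0,"wy":0,"wz":0,"gripper":255}]'; python3 sc.py c -14 100 57;python3 - <<'E'
from h import *
for c in ('top','side'):
    im=manip.camera(c);cv2.imwrite('pics/q_%s.png'%c,im[:,:,::-1]); print(c,[(np.array(d['point']).round(3).tolist(),round(d['p'],2)) for d in manip.spot_point(c,'used')])
E
```

```text
time: 22.25
position: [0.5596, 0.2851, 0.1652]
tool_rot: [[0.599, 0.286, -0.748], [0.181, -0.958, -0.221], [-0.78, -0.004, -0.626]]
force: [4.2, 1.5, 13.8]
gripper_width: 0.0086
t 22.25 j [-33.  56.  13.  70. -15. 107. -91.] F [ 4.2  1.5 13.8] w 0.0086
scoop now [0.5357 0.2788 0.1498] yaw 16.9 nose-down 61.1 roll 0.2 lip in chute [-18.9463  -0.0266  91.6186]
dp [-0.0003  0.0001  0.0069] rv [ 0.0173 -0.0691  0.0069]
top [([0.635, 0.322, 0.013], 0.57), ([0.638, 0.299, 0.013], 0.55)]
side []
```

```bash
python3 -m jog '[{"tx":0,"ty":0,"tz":0.02,"wx":0,"wy":0,"wz":0,"gripper":255},{"tx":0,"ty":0,"tz":0.04,"wx":0,"wy":0,"wz":0,"gripper":255},{"tx":0,"ty":0,"tz":0.04,"wx":0,"wy":0,"wz":0,"gripper":255},{"tx":-0.005,"ty":0,"tz":0.03,"wx":0.03,"wy":-0.1,"wz":0,"gripper":255},{"tx":-0.008,"ty":-0.01,"tz":0.02,"wx":0.03,"wy":-0.12,"wz":0,"gripper":255},{"tx":-0.008,"ty":-0.02,"tz":0.02,"wx":0.03,"wy":-0.12,"wz":0,"gripper":255},{"tx":-0.005,"ty":-0.03,"tz":0.01,"wx":0.03,"wy":-0.12,"wz":0,"gripper":255},{"tx":0,"ty":-0.03,"tz":0,"wx":0.03,"wy":-0.12,"wz":0,"gripper":255},{"tx":0,"ty":-0.03,"tz":0,"wx":0.03,"wy":-0.12,"wz":0,"gripper":255},{"tx":0,"ty":-0.03,"tz":0,"wx":0.03,"wy":-0.12,"wz":0,"gripper":255}]'; python3 sc.py m .472 -.296 .09 11;python3 - <<'E'
from h import *
for c in ('top','side'):
    im=manip.camera(c);cv2.imwrite('pics/r_%s.png'%c,im[:,:,::-1]); print(c,[(np.array(d['point']).round(3).tolist(),round(d['p'],2)) for d in manip.spot_point(c,'used')])
a=cv2.imread('pics/r_side.png')[60:240,200:400];b=cv2.imread('pics/r_top.png')[140:290,150:330];t=cv2.imread('pics/q_top.png')[165:265,170:260]
cv2.imwrite('pics/p5.png',np.hstack([cv2.resize(a,(300,300)),cv2.resize(b,(280,300)),cv2.resize(t,(220,300))]))
E
```

```text
time: 23.45
position: [0.5282, 0.1382, 0.3185]
tool_rot: [[0.957, 0.286, -0.052], [0.284, -0.958, -0.049], [-0.064, 0.032, -0.997]]
force: [1.4, -0.4, -1.4]
gripper_width: 0.0083
t 23.45 j [-36.  16.  19. 105.  -4.  64. -88.] F [ 1.4 -0.4 -1.4] w 0.0083
scoop now [0.5232 0.1365 0.2899] yaw 16.2 nose-down 13.5 roll -1.9 lip in chute [ -43.7285 -133.1068  282.8336]
dp [-0.0576 -0.4352 -0.1995] rv [ 0.0879 -0.2209 -0.0937]
top []
side []
```

View pics/p5.png

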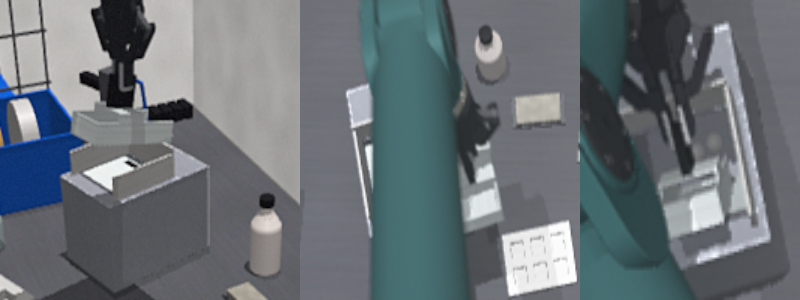

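```bash
python3 -m jog '[{"tx":-0.005,"ty":-0.042,"tz":0,"wx":0.02,"wy":-0.05,"wz":-0.01,"gripper":255},{"tx":-0.005,"ty":-0.042,"tz":0,"wx":0.02,"wy":-0.05,"wz":-0.01,"gripper":255},{"tx":-0.005,"ty":-0.042,"tz":-0.01,"wx":0.02,"wy":-0.04,"wz":-0.01,"gripper":255},{"tx":-0.005,"ty":-0.042,"tz":-0.01,"wx":0.01,"wy":-0.04,"wz":-0.01,"gripper":255},{"tx":-0.005,"ty":-0.042,"tz":-0.01,"wx":0.01,"wy":-0.03,"wz":-0.01,"gripper":255},{"tx":-0.005,"ty":-0.042,"tz":-0.01,"wx":0,"wy":0,"wz":-0.01,"gripper":255},{"tx":-0.005,"ty":-0.042,"tz":-0.01,"wx":0,"wy":0,"wz":-0.01,"gripper":255},{"tx":-0.005,"ty":-0.042,"tz":-0.01,"wx":0,"wy":0,"wz":-0.01,"gripper":255},{"tx":-0.005,"ty":-0.04,"tz":-0.02,"wx":0,"wy":0,"wz":0,"gripper":255},{"tx":-0.003,"ty":-0.03,"tz":-0.02,"wx":0,"wy":0,"wz":0,"gripper":255},{"tx":0,"ty":0,"tz":0,"wx":0,"wy":0,"wz":0,"gripper":255}]'; python3 sc.py m .472 -.292 .04 11
```

```text
time: 24.75
position: [0.4881, -0.2644, 0.2008]
tool_rot: [[0.963, 0.232, 0.133], [0.231, -0.973, 0.027], [0.136, 0.005, -0.991]]
force: [-0.7, 0.8, -1.1]
gripper_width: 0.0085
t 24.75 j [  6.  20.  26. 119. -23.  39. -28.] F [-0.7  0.8 -1.1] w 0.0085
scoop now [ 0.4884 -0.2638  0.1717] yaw 13.4 nose-down 2.0 roll -0.3 lip in chute [-194.178  -509.4462  179.1427]
dp [-0.0174 -0.0286 -0.1317] rv [ 0.0126 -0.0332 -0.0421]
```

```bash
python3 -m jog '[{"tx":-0.004,"ty":-0.007,"tz":-0.03,"wx":0.004,"wy":-0.011,"wz":-0.014,"gripper":255},{"tx":-0.004,"ty":-0.007,"tz":-0.03,"wx":0.004,"wy":-0.011,"wz":-0.014,"gripper":255},{"tx":-0.004,"ty":-0.007,"tz":-0.03,"wx":0.004,"wy":-0.011,"wz":-0.014,"gripper":255},{"tx":-0.002,"ty":-0.005,"tz":-0.02,"wx":0,"wy":0,"wz":0,"gripper":255},{"tx":0,"ty":0,"tz":0,"wx":0,"wy":0,"wz":0,"gripper":255},{"tx":0,"ty":0,"tz":0,"wx":0,"wy":0,"wz":0,"gripper":255}]'; python3 sc.py m .472 -.292 .004 11; python3 scoop.py; python3 - <<'E'
from h import *
im=manip.camera('wrist')[:,:,::-1];cv2.imwrite('pics/x.png',im);im=manip.camera('side')[:,:,::-1];cv2.imwrite('pics/y.png',im)
E
```

```text
time: 25.35
position: [0.4848, -0.284, 0.0795]
tool_rot: [[0.966, 0.203, 0.161], [0.198, -0.979, 0.046], [0.167, -0.012, -0.986]]
force: [0.1, -0.3, -0.1]
gripper_width: 0.0084
t 25.35 j [ 19.  31.  15. 124. -37.  24. -13.] F [ 0.1 -0.3 -0.1] w 0.0084
scoop now [ 0.486  -0.2826  0.0505] yaw 11.7 nose-down 0.2 roll 0.7 lip in chute [-202.4859 -529.0462   60.2057]
dp [-0.0142 -0.009  -0.0465] rv [-0.0112 -0.0061 -0.0125]
wrist scoop_grip [([0.4738, -0.2883, 0.1208], 0.87), ([0.4848, -0.2819, 0.0469], 0.53)]
wrist scoop [([0.4871, -0.2796, 0.0468], 0.8), ([0.5883, -0.4909, 0.0009], 0.44)]
wrist mat []
top scoop_grip [([0.4755, -0.2843, 0.1214], 0.66)]
top scoop [([0.4851, -0.2848, 0.0523], 0.65)]
top mat [([0.484, -0.2849, 0.0495], 0.54), ([0.6946, -0.3898, -0.0024], 0.36)]
side scoop_grip [([0.4807, -0.2898, 0.1208], 0.63)]
side scoop [([0.4891, -0.289, 0.0544], 0.92)]
side mat [([0.4738, -0.2928, 0.0017], 0.93)]
```

```bash
python3 -m jog '[{"tx":-0.005,"ty":-0.003,"tz":-0.018,"wx":-0.005,"wy":-0.003,"wz":-0.006,"gripper":255},{"tx":-0.005,"ty":-0.003,"tz":-0.012,"wx":-0.005,"wy":-0.003,"wz":-0.006,"gripper":255},{"tx":-0.003,"ty":-0.002,"tz":-0.006,"wx":0,"wy":0,"wz":0,"gripper":255},{"tx":0,"ty":0,"tz":0,"wx":0,"wy":0,"wz":0,"gripper":255},{"tx":0,"ty":0,"tz":0,"wx":0,"wy":0,"wz":0,"gripper":255}]'; python3 sc.py m .472 -.292 .0025 11
```

```text
time: 26.55
position: [0.4715, -0.2944, 0.0444]
tool_rot: [[0.967, 0.189, 0.171], [0.187, -0.982, 0.03], [0.174, 0.003, -0.985]]
force: [0.4, -1.5, -1.1]
gripper_width: 0.0085
t 26.55 j [ 25.  33.   9. 126. -41.  18.  -8.] F [ 0.4 -1.5 -1.1] w 0.0085
scoop now [ 0.4729 -0.2935  0.0153] yaw 10.9 nose-down -0.2 roll -0.2 lip in chute [-218.2692 -536.4511   25.5591]
dp [-0.0008  0.0014 -0.0128] rv [0.0024 0.0038 0.0019]
```

```bash
python3 -m jog '[{"tx":0,"ty":0.001,"tz":-0.007,"wx":0,"wy":0,"wz":0,"gripper":255},{"tx":0,"ty":0.001,"tz":-0.005,"wx":0,"wy":0,"wz":0,"gripper":255},{"tx":0,"ty":0,"tz":0,"wx":0,"wy":0,"wz":0,"gripper":255},{"tx":0,"ty":0,"tz":0,"wx":0,"wy":0,"wz":0,"gripper":255}]'; python3 sc.py m .472 -.292 .002 11
```

```text
time: 26.95
position: [0.4733, -0.2924, 0.0325]
tool_rot: [[0.966, 0.19, 0.173], [0.188, -0.982, 0.029], [0.176, 0.005, -0.984]]
force: [-0.9, -0.3, -1.4]
gripper_width: 0.0086
t 26.95 j [ 26.  34.   7. 126. -42.  16.  -7.] F [-0.9 -0.3 -1.4] w 0.0086
scoop now [ 0.4748 -0.2915  0.0035] yaw 11.0 nose-down -0.3 roll -0.3 lip in chute [-215.9423 -535.0601   13.8586]
dp [-0.0026 -0.0006 -0.0015] rv [0.0037 0.0062 0.0007]
```

```bash
python3 -m jog '[{"tx":-0.003,"ty":0,"tz":-0.001,"wx":0,"wy":0,"wz":0,"gripper":255},{"tx":0,"ty":0,"tz":-0.001,"wx":0,"wy":0,"wz":0,"gripper":255},{"tx":0,"ty":0,"tz":0,"wx":0,"wy":0,"wz":0,"gripper":150},{"tx":0,"ty":0,"tz":0,"wx":0,"wy":0,"wz":0,"gripper":60},{"tx":0,"ty":0,"tz":0,"wx":0,"wy":0,"wz":0,"gripper":60},{"tx":0,"ty":0,"tz":0,"wx":0,"wy":0,"wz":0,"gripper":60}]'; python3 sc.py m .472 -.292 .002 11
python3 -m jog '[{"tx":-0.003,"ty":0,"tz":0.02,"wx":0,"wy":0,"wz":0,"gripper":60},{"tx":-0.005,"ty":0,"tz":0.035,"wx":0,"wy":0,"wz":0,"gripper":60},{"tx":-0.005,"ty":0,"tz":0.045,"wx":0,"wy":0.05,"wz":0,"gripper":60},{"tx":0.01,"ty":0.02,"tz":0.045,"wx":0,"wy":0.1,"wz":0,"gripper":60},{"tx":0.03,"ty":0.04,"tz":0.02,"wx":0,"wy":0,"wz":0,"gripper":60},{"tx":0.03,"ty":0.04,"tz":0,"wx":0,"wy":0,"wz":0,"gripper":60},{"tx":0.02,"ty":0.02,"tz":0,"wx":0,"wy":0,"wz":0,"gripper":60},{"tx":0,"ty":0,"tz":0,"wx":0,"wy":0,"wz":0,"gripper":60}]'; python3 st.py; python3 scoop.py
python3 - <<'E'
from h import *
for c in ('top','side','wrist'):
    im=manip.camera(c);cv2.imwrite('pics/k_%s.png'%c,im[:,:,::-1])
    for n in ('used','new'): print(c,n,[(np.array(d['point']).round(4).tolist(),round(d['p'],2)) for d in manip.spot_point(c,n)[:7]])
E
```

```text
time: 27.55
position: [0.4712, -0.2931, 0.0315]
tool_rot: [[0.966, 0.19, 0.176], [0.188, -0.982, 0.028], [0.178, 0.006, -0.984]]
force: [0.8, -0.2, 0.1]
gripper_width: 0.0646
t 27.55 j [ 26.  34.   7. 126. -43.  16.  -6.] F [ 0.8 -0.2  0.1] w 0.0646
scoop now [ 0.4728 -0.2922  0.0025] yaw 11.0 nose-down -0.4 roll -0.4 lip in chute [-218.0682 -535.1342   13.0193]
dp [-0.0006  0.0001 -0.0005] rv [0.0051 0.0085 0.0008]
time: 28.35
position: [0.5487, -0.1691, 0.2045]
tool_rot: [[0.984, 0.179, 0.024], [0.178, -0.984, 0.027], [0.029, -0.023, -0.999]]
force: [-0.3, -0.8, -0.6]
gripper_width: 0.065
j [-10.3  24.6  32.7 113.  -20.7  47.  -45.5] t 28.35
jaw yaw -79.68890005535712 jaw tilt -1.2982917800629648 pitch fwd 2.0894364685781817 zdir [ 0.0241  0.0274 -0.9993] grasp [ 0.5482 -0.1696  0.2235]
wrist scoop_grip [([0.4466, -0.2752, 0.0693], 0.76), ([0.6966, -0.3868, -0.0015], 0.61)]
wrist scoop [([0.4568, -0.2705, -0.0017], 0.59), ([0.6462, -0.0874, 0.0185], 0.57)]
wrist mat []
top scoop_grip [([0.4486, -0.2708, 0.0693], 0.69)]
top scoop [([0.4573, -0.2724, -0.0002], 0.93)]
top mat [([0.4669, -0.2897, 0.0029], 0.67), ([0.3464, 0.437, -0.0025], 0.44)]
side scoop_grip [([0.4485, -0.2765, 0.0707], 0.97)]
side scoop [([0.4604, -0.2719, 0.0049], 0.97)]
side mat [([0.4712, -0.2958, 0.0009], 0.6), ([0.6349, -0.2271, 0.0182], 0.23)]
top used [([0.6446, -0.1372, 0.0029], 0.48)]
top new [([0.6429, -0.0835, 0.0212], 0.53), ([0.6498, -0.0431, 0.0203], 0.51)]
side used []
side new [([0.6374, -0.191, 0.0244], 0.65), ([0.6411, -0.1552, 0.023], 0.62), ([0.6482, -0.0467, 0.022], 0.48), ([0.6371, -0.225, 0.0157], 0.46), ([0.6453, -0.0818, 0.0208], 0.4)]
wrist used []
wrist new [([0.6486, -0.0449, 0.0169], 0.82), ([0.6344, -0.2256, 0.0198], 0.75), ([0.638, -0.1519, 0.0184], 0.64), ([0.6337, -0.1914, 0.0197], 0.57), ([0.6449, -0.0838, 0.021], 0.56)]
```

The scoop now reads about 25 mm off the mat's middle, at (.458,-.272), though it was set down at (.473,-.292). That looks like the announced knock. I'll fix it now and measure its yaw first.

```bash
cat > yaw.py <<'E'
from h import *
import sys
g=[float(v) for v in sys.argv[1:3]]
for c in ('top','side','wrist'):
    im=manip.camera(c);cv2.imwrite('pics/k_%s.png'%c,im[:,:,::-1])
    u,v=w2px(c,[*g,.07]);
    if not(40<u<600 and 40<v<440): print(c,'out');continue
    u,v=int(u),int(v);w=60
    cr=im[v-w:v+w,u-w:u+w]; br=(cr.min(2)>(150)).astype(np.uint8)
    br=cv2.morphologyEx(br,cv2.MORPH_CLOSE,np.ones((9,9)))
    n,l,st,ce=cv2.connectedComponentsWithStats(br); 
    if n<2: continue
    k=1+np.argmax(st[1:,4]);cs,_=cv2.findContours((l==k).astype(np.uint8),0,1)
    P=np.array([px2w(c,q[0][0]+u-w,q[0][1]+v-w,.03)[:2] for q in max(cs,key=cv2.contourArea)],np.float32)*1000
    print(c,cv2.minAreaRect(P))
E
python3 yaw.py .448 -.274; python3 -c "
import cv2,numpy as np
a=cv2.imread('pics/k_wrist.png');b=cv2.imread('pics/k_side.png')[270:430,250:430]
cv2.imwrite('pics/z.png',np.hstack([cv2.resize(a,(440,330)),cv2.resize(b,(360,330))]))"
```

```text
top ((458.57342529296875, -274.3583984375), (141.62965393066406, 70.93853759765625), 12.19686508178711)
side ((458.3297119140625, -263.668212890625), (141.49850463867188, 80.22499084472656), 12.7432279586792)
wrist ((441.12152099609375, -274.59698486328125), (111.97654724121094, 71.17463684082031), 11.650969505310059)
```

View pics/z.png

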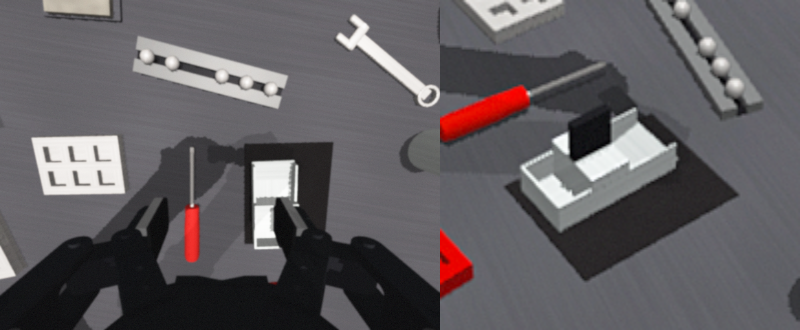

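The wrist and side crops show the scoop empty and upright, but shifted toward the mat's corner (12° yaw, centre ≈ (.4585,-.273)). Regrasp.

```bash
python3 st.py 12 10 .4487 -.275 .072 .08
```

```text
j [-10.   24.6  32.9 113.2 -20.6  47.  -45.5] t 29.55
jaw yaw -80.20162978485675 jaw tilt -1.2638178142002894 pitch fwd 1.9284352914295646 zdir [ 0.0213  0.0261 -0.9994] grasp [ 0.5442 -0.1746  0.2231]
dp [-0.1062 -0.1031 -0.0721] rv [ 0.0066 -0.1506  0.0367]
```

```bash
python3 -m jog '[{"tx":-0.03,"ty":-0.03,"tz":0,"wx":0,"wy":-0.04,"wz":0.01,"gripper":0},{"tx":-0.03,"ty":-0.03,"tz":0,"wx":0.003,"wy":-0.05,"wz":0.01,"gripper":0},{"tx":-0.03,"ty":-0.03,"tz":-0.01,"wx":0.003,"wy":-0.05,"wz":0.01,"gripper":0},{"tx":-0.012,"ty":-0.01,"tz":-0.03,"wx":0,"wy":0,"wz":0,"gripper":0},{"tx":0,"ty":0,"tz":-0.02,"wx":0,"wy":0,"wz":0,"gripper":0},{"tx":0,"ty":0,"tz":0,"wx":0,"wy":0,"wz":0,"gripper":0}]'; python3 st.py 12 10 .4487 -.275 .072 .03
```

```text
time: 30.15
position: [0.4428, -0.2775, 0.1449]
tool_rot: [[0.963, 0.206, 0.172], [0.204, -0.979, 0.027], [0.174, 0.009, -0.985]]
force: [0.0, 0.6, 0.5]
gripper_width: 0.0857
j [ 12.8  22.6  24.2 126.8 -34.1  29.4 -13.9] t 30.15
jaw yaw -78.13123189373405 jaw tilt 0.5034420155715803 pitch fwd 10.058872243654868 zdir [ 0.1725  0.0274 -0.9846] grasp [ 0.4395 -0.278   0.1636]
dp [ 0.004   0.0021 -0.062 ] rv [0.0084 0.0026 0.0023]
```

```bash
python3 -m jog '[{"tx":0.002,"ty":0.001,"tz":-0.03,"wx":0,"wy":0,"wz":0,"gripper":0},{"tx":0.004,"ty":0.001,"tz":-0.03,"wx":0,"wy":0,"wz":0,"gripper":0},{"tx":0.004,"ty":0.001,"tz":-0.025,"wx":0,"wy":0,"wz":0,"gripper":0},{"tx":0.003,"ty":0.001,"tz":-0.02,"wx":0,"wy":0,"wz":0,"gripper":0},{"tx":0,"ty":0,"tz":0,"wx":0,"wy":0,"wz":0,"gripper":0}]'; python3 st.py 12 10 .4487 -.275 .072 -.025; python3 scoop.py | grep -v mat
```

```text
time: 30.65
position: [0.4635, -0.2752, 0.0412]
tool_rot: [[0.961, 0.209, 0.183], [0.208, -0.978, 0.024], [0.183, 0.015, -0.983]]
force: [-0.1, 0.2, 0.1]
gripper_width: 0.0853
j [ 23.3  32.8   9.  128.5 -47.8  15.4  -1.4] t 30.65
jaw yaw -77.96345723235592 jaw tilt 0.8776436223086382 pitch fwd 10.605639544126012 zdir [ 0.1825  0.0235 -0.9829] grasp [ 0.46   -0.2756  0.0598]
dp [-0.0073  0.0018 -0.0125] rv [ 0.0129  0.0129 -0.0007]
wrist scoop_grip [([0.4458, -0.2754, 0.0702], 0.88)]
wrist scoop [([0.4593, -0.2655, -0.0024], 0.82)]
top scoop_grip [([0.446, -0.2747, 0.0704], 0.78)]
top scoop [([0.4585, -0.2724, -0.0011], 0.74)]
side scoop_grip [([0.4722, -0.293, 0.0018], 0.39)]
side scoop [([0.459, -0.2738, 0.004], 0.56)]
```

```bash
python3 -m jog '[{"tx":-0.005,"ty":0.002,"tz":-0.004,"wx":0.006,"wy":0.006,"wz":0,"gripper":0},{"tx":-0.003,"ty":0.001,"tz":-0.005,"wx":0.006,"wy":0.006,"wz":0,"gripper":0},{"tx":0,"ty":0,"tz":0,"wx":0,"wy":0,"wz":0,"gripper":140},{"tx":0,"ty":0,"tz":0,"wx":0,"wy":0,"wz":0,"gripper":190},{"tx":0,"ty":0,"tz":0,"wx":0,"wy":0,"wz":0,"gripper":190},{"tx":0,"ty":0,"tz":0,"wx":0,"wy":0,"wz":0,"gripper":255},{"tx":0,"ty":0,"tz":0,"wx":0,"wy":0,"wz":0,"gripper":255},{"tx":0,"ty":0,"tz":0,"wx":0,"wy":0,"wz":0,"gripper":255}]'; python3 sc.py save .4587 -.2725 .002 12; python3 -m jog '[{"tx":0,"ty":0,"tz":0.008,"wx":0,"wy":0,"wz":0,"gripper":255},{"tx":0.004,"ty":-0.006,"tz":0.008,"wx":0,"wy":0,"wz":0,"gripper":255},{"tx":0.005,"ty":-0.007,"tz":0,"wx":0,"wy":0,"wz":0,"gripper":255},{"tx":0.004,"ty":-0.006,"tz":0,"wx":0,"wy":0,"wz":0,"gripper":255},{"tx":0,"ty":0,"tz":0,"wx":0,"wy":0,"wz":0,"gripper":255}]'; python3 sc.py m .472 -.292 .002 11
```

```text
time: 32.05
position: [0.4537, -0.2729, 0.0327]
tool_rot: [[0.963, 0.207, 0.171], [0.204, -0.978, 0.034], [0.174, 0.002, -0.985]]
force: [0.5, -0.8, -1.2]
gripper_width: 0.0081
time: 32.55
position: [0.4671, -0.2924, 0.0499]
tool_rot: [[0.963, 0.208, 0.17], [0.205, -0.978, 0.035], [0.173, 0.001, -0.985]]
force: [0.1, 0.0, -1.3]
gripper_width: 0.0085
t 32.55 j [ 22.  33.  13. 126. -45.  20.  -3.] F [ 0.1  0.  -1.3] w 0.0085
scoop now [ 0.472  -0.292   0.0193] yaw 12.0 nose-down 0.0 roll 0.0 lip in chute [-218.5798 -533.3699   29.2307]
dp [-0.      0.0001 -0.0173] rv [-0.0002 -0.0007 -0.0182]
```

```bash
python3 -m jog '[{"tx":0,"ty":0,"tz":-0.008,"wx":0,"wy":0,"wz":-0.008,"gripper":255},{"tx":0,"ty":0,"tz":-0.006,"wx":0,"wy":0,"wz":-0.008,"gripper":255},{"tx":0,"ty":0,"tz":-0.003,"wx":0,"wy":0,"wz":0,"gripper":255},{"tx":0,"ty":0,"tz":0,"wx":0,"wy":0,"wz":0,"gripper":255}]';python3 sc.py m .472 -.292 .002 11
python3 -m jog '[{"tx":0,"ty":0,"tz":-0.001,"wx":0,"wy":0,"wz":0,"gripper":255},{"tx":0,"ty":0,"tz":0,"wx":0,"wy":0,"wz":0,"gripper":150},{"tx":0,"ty":0,"tz":0,"wx":0,"wy":0,"wz":0,"gripper":60},{"tx":0,"ty":0,"tz":0,"wx":0,"wy":0,"wz":0,"gripper":60},{"tx":0,"ty":0,"tz":0,"wx":0,"wy":0,"wz":0,"gripper":60},{"tx":-0.003,"ty":0,"tz":0.02,"wx":0,"wy":0,"wz":0,"gripper":60},{"tx":-0.005,"ty":0,"tz":0.035,"wx":0,"wy":0,"wz":0,"gripper":60},{"tx":-0.005,"ty":0,"tz":0.045,"wx":0,"wy":0.05,"wz":0,"gripper":60},{"tx":0,"ty":0,"tz":0.045,"wx":0,"wy":0.1,"wz":0,"gripper":60}]'; python3 scoop.py; python3 yaw.py .462 -.294
```

```text
time: 32.95
position: [0.4669, -0.2917, 0.0325]
tool_rot: [[0.967, 0.19, 0.172], [0.187, -0.982, 0.034], [0.175, -0.001, -0.985]]
force: [-0.0, -0.1, 3.8]
gripper_width: 0.0084
t 32.95 j [ 24.  35.  10. 127. -47.  17.  -2.] F [-0.  -0.1  3.8] w 0.0084
scoop now [ 0.4719 -0.2913  0.0019] yaw 11.0 nose-down -0.1 roll 0.1 lip in chute [-218.6511 -533.9739   11.9273]
dp [ 0.0002 -0.0006  0.0001] rv [-0.0027  0.0004 -0.0005]
time: 33.85
position: [0.4414, -0.2875, 0.1735]
tool_rot: [[0.985, 0.175, 0.001], [0.175, -0.983, 0.048], [0.009, -0.047, -0.999]]
force: [2.0, -0.3, -1.5]
gripper_width: 0.0656
wrist scoop_grip [([0.4602, -0.294, 0.0694], 0.87)]
wrist scoop [([0.47, -0.2866, -0.0024], 0.74)]
wrist mat []
top scoop_grip [([0.4616, -0.2931, 0.0707], 0.78), ([0.6446, -0.1401, 0.0014], 0.42)]
top scoop [([0.471, -0.2896, 0.0023], 0.85)]
top mat []
side scoop_grip [([0.4617, -0.2915, 0.0664], 0.88)]
side scoop [([0.4751, -0.2917, 0.0012], 0.55)]
side mat [([0.6336, -0.2249, 0.0189], 0.35)]
top ((630.6055908203125, -180.81961059570312), (48.21211624145508, 128.2237548828125), 1.5741689205169678)
side ((497.8908386230469, -294.3197937011719), (95.47908020019531, 86.6678237915039), 11.6212797164917)
wrist ((452.8212890625, -293.0054626464844), (112.14834594726562, 70.90119171142578), 10.684012413024902)
```

Scoop back at the mat's middle. Now the balls, with the jaw at -34° throughout (diagonal to the nest pockets).

```bash
python3 -m jog '[{"tx":0,"ty":0,"tz":0.03,"wx":0,"wy":0,"wz":0.13,"gripper":60},{"tx":0.03,"ty":0.01,"tz":0,"wx":0,"wy":0,"wz":0.14,"gripper":60},{"tx":0.04,"ty":0.012,"tz":0,"wx":0,"wy":0,"wz":0.14,"gripper":120},{"tx":0.04,"ty":0.012,"tz":0,"wx":0,"wy":0,"wz":0.14,"gripper":120},{"tx":0.04,"ty":0.012,"tz":-0.02,"wx":0,"wy":0,"wz":0.14,"gripper":120},{"tx":0.03,"ty":0.01,"tz":-0.03,"wx":0,"wy":0,"wz":0.1,"gripper":120},{"tx":0,"ty":0,"tz":-0.03,"wx":0,"wy":0,"wz":0,"gripper":120},{"tx":0,"ty":0,"tz":0,"wx":0,"wy":0,"wz":0,"gripper":120}]'; python3 st.py 56 0 .635 -.2275 .04 .019; python3 - <<'E'
from h import *
for c in ('top','side','wrist'):
    im=manip.camera(c);cv2.imwrite('pics/k_%s.png'%c,im[:,:,::-1])
    for n in ('new','nest'): print(c,n,[(np.array(d['point']).round(4).tolist(),round(d['p'],2)) for d in manip.spot_point(c,n)[:7]])
E
```

```text
time: 35.4
position: [0.6326, -0.2299, 0.1223]
tool_rot: [[0.542, 0.84, -0.022], [0.84, -0.541, 0.036], [0.019, -0.038, -0.999]]
force: [-1.0, -0.2, -0.8]
gripper_width: 0.0451
j [  3.5  36.8  20.4 101.4 -18.7  47.1   0.8] t 35.4
jaw yaw -32.76591658807593 jaw tilt -2.1687964441006735 pitch fwd 2.4244509878815546 zdir [-0.0216  0.0364 -0.9991] grasp [ 0.633  -0.2306  0.1413]
dp [ 0.0024  0.0024 -0.0823] rv [-0.0366 -0.0212 -0.0212]
top new []
top nest [([0.2724, 0.2613, 0.0015], 0.85), ([0.2444, -0.2847, -0.0019], 0.8), ([0.4677, 0.0487, 0.0027], 0.79)]
side new [([0.6432, -0.0782, 0.0203], 0.53), ([0.6438, -0.158, 0.0219], 0.47), ([0.6366, -0.2244, 0.0228], 0.44), ([0.6514, -0.0476, 0.0195], 0.38)]
side nest [([0.2694, 0.267, 0.0059], 0.93), ([0.2432, -0.2838, 0.0034], 0.86), ([0.4713, 0.0414, -0.0009], 0.58)]
wrist new [([0.6324, -0.1883, 0.0181], 0.95), ([0.6372, -0.1552, 0.0187], 0.9), ([0.6426, -0.0836, 0.0188], 0.85), ([0.6352, -0.2265, 0.0225], 0.76), ([0.6491, -0.0447, 0.0204], 0.72), ([0.6983, -0.3884, -0.003], 0.17)]
wrist nest []
```

```bash
python3 -m jog '[{"tx":0.001,"ty":0.001,"tz":-0.03,"wx":-0.036,"wy":-0.021,"wz":-0.021,"gripper":120},{"tx":0.001,"ty":0.001,"tz":-0.04,"wx":0,"wy":0,"wz":0,"gripper":120},{"tx":0,"ty":0,"tz":-0.03,"wx":0,"wy":0,"wz":0,"gripper":120},{"tx":0,"ty":0,"tz":-0.01,"wx":0,"wy":0,"wz":0,"gripper":120},{"tx":0,"ty":0,"tz":0,"wx":0,"wy":0,"wz":0,"gripper":120}]'; python3 st.py 56 0 .635 -.2270 -.01 .019
```

```text
time: 36.35
position: [0.6404, -0.2329, 0.021]
tool_rot: [[0.563, 0.826, 0.021], [0.827, -0.563, -0.008], [0.005, 0.022, -1.0]]
force: [0.5, 0.4, -0.3]
gripper_width: 0.0453
j [  4.5  43.5  17.6 105.3 -22.2  33.2   1.8] t 36.35
jaw yaw -34.25957278384848 jaw tilt 1.2493018063097587 pitch fwd 1.2860214167630701 zdir [ 0.021  -0.0079 -0.9997] grasp [ 0.64   -0.2328  0.04  ]
dp [-0.0054  0.0059 -0.031 ] rv [0.0078 0.021  0.0045]
```

```bash
python3 -m jog '[{"tx":-0.004,"ty":0.005,"tz":0,"wx":0.008,"wy":0.02,"wz":0.004,"gripper":120},{"tx":-0.002,"ty":0.002,"tz":-0.012,"wx":0,"wy":0,"wz":0,"gripper":120},{"tx":0,"ty":0,"tz":-0.012,"wx":0,"wy":0,"wz":0,"gripper":120},{"tx":0,"ty":0,"tz":0,"wx":0,"wy":0,"wz":0,"gripper":120}]'; python3 st.py 56 0 .635 -.2270 -.012 .019
```

```text
time: 36.75
position: [0.6373, -0.227, 0.0001]
tool_rot: [[0.56, 0.829, 0.007], [0.829, -0.56, -0.002], [0.002, 0.006, -1.0]]
force: [-0.1, -0.3, 0.1]
gripper_width: 0.0453
j [  4.7  45.2  16.8 105.5 -22.6  32.2   2. ] t 36.75
jaw yaw -34.034845295873566 jaw tilt 0.3709026248938083 pitch fwd 0.3937018678937373 zdir [ 0.0067 -0.0017 -1.    ] grasp [ 0.6371 -0.227   0.0191]
dp [-0.0023  0.     -0.0121] rv [0.0017 0.0067 0.0006]
```

```bash
python3 -m jog '[{"tx":-0.001,"ty":0,"tz":-0.006,"wx":0,"wy":0.005,"wz":0,"gripper":120},{"tx":-0.001,"ty":0,"tz":-0.006,"wx":0,"wy":0,"wz":0,"gripper":120},{"tx":0,"ty":0,"tz":0,"wx":0,"wy":0,"wz":0,"gripper":120}]'; python3 -m jog '[{"tx":0,"ty":0,"tz":0,"wx":0,"wy":0,"wz":0,"gripper":255},{"tx":0,"ty":0,"tz":0,"wx":0,"wy":0,"wz":0,"gripper":255},{"tx":0,"ty":0,"tz":0,"wx":0,"wy":0,"wz":0,"gripper":255},{"tx":0,"ty":0,"tz":0,"wx":0,"wy":0,"wz":0,"gripper":255}]'
```

```text
time: 37.05
position: [0.6355, -0.2274, -0.0125]
tool_rot: [[0.56, 0.829, 0.002], [0.829, -0.56, -0.002], [-0.001, 0.003, -1.0]]
force: [0.1, -0.8, -0.0]
gripper_width: 0.0452
time: 37.45
position: [0.6348, -0.2283, -0.0098]
tool_rot: [[0.56, 0.828, 0.001], [0.828, -0.56, -0.001], [-0.001, 0.002, -1.0]]
force: [-0.2, -0.3, 0.6]
gripper_width: -0.0002
```

```bash
python3 -m jog '[{"tx":0,"ty":0,"tz":0.02,"wx":0,"wy":0,"wz":0,"gripper":120},{"tx":0,"ty":0,"tz":0.02,"wx":0,"wy":0,"wz":0,"gripper":120},{"tx":0,"ty":0,"tz":0,"wx":0,"wy":0,"wz":0,"gripper":120},{"tx":0,"ty":0,"tz":0,"wx":0,"wy":0,"wz":0,"gripper":120}]'; cat > new.py <<'E'
from h import *
for c in ('side','wrist','top'):
    im=manip.camera(c);cv2.imwrite('pics/k_%s.png'%c,im[:,:,::-1])
    print(c,sorted([(np.array(d['point']).round(4).tolist(),round(d['p'],2)) for d in manip.spot_point(c,'new') if d['p']>.2],key=lambda t:t[0][1]))
E
python3 new.py; python3 - <<'E'
from h import *
# e estimate: pad near-edge tip row in wrist picture, closed earlier (crop f2: v=262/5+230)
i=manip.camera_info('wrist');M=np.linalg.inv(np.array(i['mount']))
for x in (.011,.0,-.011):
    for z in (-.03,-.035,-.04,-.045,-.05):
        q=M@[x,0,z,1];print(x,z,round(i['cy']-i['fy']*q[1]/-q[2],1),end='; ')
    print()
E
```

```text
time: 37.85
position: [0.6352, -0.2287, 0.0319]
tool_rot: [[0.561, 0.828, 0.003], [0.828, -0.561, -0.002], [-0.0, 0.004, -1.0]]
force: [-0.4, -0.1, 0.3]
gripper_width: 0.0453
side [([0.6337, -0.2269, 0.0205], 0.44), ([0.6391, -0.1919, 0.0201], 0.62), ([0.6409, -0.1537, 0.0217], 0.56), ([0.6451, -0.0835, 0.0224], 0.58), ([0.6482, -0.0433, 0.0238], 0.63)]
wrist [([0.6344, -0.2287, 0.0207], 0.95), ([0.6358, -0.1906, 0.0196], 0.74), ([0.6353, -0.1544, 0.0193], 0.62), ([0.6425, -0.0856, 0.0178], 0.81)]
top []
0.011 -0.03 271.4; 0.011 -0.035 275.6; 0.011 -0.04 280.1; 0.011 -0.045 284.8; 0.011 -0.05 289.9; 
0.0 -0.03 293.4; 0.0 -0.035 298.2; 0.0 -0.04 303.3; 0.0 -0.045 308.6; 0.0 -0.05 314.4; 
-0.011 -0.03 314.6; -0.011 -0.035 319.9; -0.011 -0.04 325.5; -0.011 -0.045 331.5; -0.011 -0.05 337.9;
```

The ball is untouched; the wrist view puts the true tips about 40 mm behind the TCP. Go deeper, with a force check.

```bash
python3 -m jog '[{"tx":0,"ty":0.001,"tz":-0.025,"wx":0,"wy":0,"wz":0,"gripper":120},{"tx":0,"ty":0,"tz":-0.02,"wx":0,"wy":0,"wz":0,"gripper":120},{"tx":0,"ty":0,"tz":-0.007,"wx":0,"wy":0,"wz":0,"gripper":120},{"tx":0,"ty":0,"tz":0,"wx":0,"wy":0,"wz":0,"gripper":120}]';python3 -m jog '[{"tx":0,"ty":0.001,"tz":-0.003,"wx":0,"wy":0,"wz":0,"gripper":120},{"tx":0,"ty":0,"tz":-0.001,"wx":0,"wy":0,"wz":0,"gripper":120}]'; python3 -m jog '[{"tx":0,"ty":0,"tz":0,"wx":0,"wy":0,"wz":0,"gripper":180},{"tx":0,"ty":0,"tz":0,"wx":0,"wy":0,"wz":0,"gripper":255},{"tx":0,"ty":0,"tz":0,"wx":0,"wy":0,"wz":0,"gripper":255},{"tx":0,"ty":0,"tz":0,"wx":0,"wy":0,"wz":0,"gripper":255}]'
```

```text
time: 38.55
position: [0.6347, -0.2276, -0.0234]
tool_rot: [[0.561, 0.828, 0.001], [0.828, -0.561, -0.002], [-0.001, 0.002, -1.0]]
force: [-0.1, -0.7, 0.5]
gripper_width: 0.0455
time: 38.75
position: [0.6351, -0.2269, -0.027]
tool_rot: [[0.561, 0.828, 0.002], [0.828, -0.561, -0.002], [-0.001, 0.002, -1.0]]
force: [-0.4, 1.1, 0.5]
gripper_width: 0.045
time: 39.15
position: [0.6345, -0.2268, -0.0253]
tool_rot: [[0.561, 0.828, 0.001], [0.828, -0.561, -0.001], [-0.001, 0.002, -1.0]]
force: [-0.8, 0.5, -0.5]
gripper_width: 0.0163
```

```bash
python3 -m jog '[{"tx":0,"ty":0,"tz":0,"wx":0,"wy":0,"wz":0,"gripper":120},{"tx":0,"ty":0,"tz":0,"wx":0,"wy":0,"wz":0,"gripper":120},{"tx":0,"ty":0,"tz":-0.004,"wx":0,"wy":0,"wz":0,"gripper":120},{"tx":0,"ty":0,"tz":-0.003,"wx":0,"wy":0,"wz":0,"gripper":120}]';python3 -m jog '[{"tx":0,"ty":0,"tz":-0.001,"wx":0,"wy":0,"wz":0,"gripper":180},{"tx":0,"ty":0,"tz":0,"wx":0,"wy":0,"wz":0,"gripper":255},{"tx":0,"ty":0,"tz":0,"wx":0,"wy":0,"wz":0,"gripper":255},{"tx":0,"ty":0,"tz":0,"wx":0,"wy":0,"wz":0,"gripper":255}]'
```

```text
time: 39.55
position: [0.6364, -0.2274, -0.0291]
tool_rot: [[0.561, 0.828, 0.004], [0.828, -0.561, -0.001], [0.001, 0.004, -1.0]]
force: [-7.4, 3.6, 32.1]
gripper_width: 0.0451
time: 39.95
position: [0.6354, -0.2267, -0.0256]
tool_rot: [[0.561, 0.828, 0.002], [0.827, -0.561, 0.003], [0.004, 0.0, -1.0]]
force: [0.5, 0.1, 1.8]
gripper_width: 0.016
```

```bash
python3 -m jog '[{"tx":0,"ty":0,"tz":0.01,"wx":0,"wy":0,"wz":0,"gripper":255},{"tx":0,"ty":0,"tz":0.03,"wx":0,"wy":0,"wz":0,"gripper":255},{"tx":0,"ty":0,"tz":0.04,"wx":0,"wy":0,"wz":0,"gripper":255},{"tx":0,"ty":0,"tz":0,"wx":0,"wy":0,"wz":0,"gripper":255}]'; python3 new.py; python3 st.py 56 0 .4959 .009 .03 .019
```

```text
time: 40.35
position: [0.6349, -0.2265, 0.0551]
tool_rot: [[0.562, 0.827, -0.0], [0.827, -0.562, 0.003], [0.002, -0.002, -1.0]]
force: [0.8, -1.2, 0.6]
gripper_width: 0.0164
side [([0.4746, -0.2928, 0.0007], 0.46), ([0.6356, -0.2272, 0.1003], 0.41), ([0.6371, -0.1867, 0.0224], 0.42), ([0.6443, -0.1549, 0.0205], 0.61), ([0.6429, -0.0812, 0.0216], 0.48), ([0.647, -0.0462, 0.0243], 0.62)]
wrist [([0.6297, -0.2273, 0.0949], 0.56), ([0.6366, -0.1885, 0.0182], 0.72), ([0.6378, -0.1541, 0.0196], 0.85), ([0.6458, -0.0858, 0.02], 0.97)]
top []
j [  3.2  41.5  19.1 104.9 -21.   37.9   0.6] t 40.65
jaw yaw -34.13452250816931 jaw tilt -0.817170044698284 pitch fwd 0.8174961884178488 zdir [-0.012   0.0077 -0.9999] grasp [ 0.63   -0.224   0.0675]
dp [-0.1339  0.2328 -0.0185] rv [-0.0077 -0.012   0.0023]
```

```bash
python3 -m jog '[{"tx":-0.015,"ty":0.026,"tz":0.02,"wx":0,"wy":0,"wz":0,"gripper":255},{"tx":-0.023,"ty":0.04,"tz":0,"wx":0,"wy":0,"wz":0,"gripper":255},{"tx":-0.023,"ty":0.04,"tz":0,"wx":0,"wy":0,"wz":0,"gripper":255},{"tx":-0.023,"ty":0.04,"tz":0,"wx":0,"wy":0,"wz":0,"gripper":255},{"tx":-0.023,"ty":0.04,"tz":0,"wx":0,"wy":0,"wz":0,"gripper":255},{"tx":-0.015,"ty":0.028,"tz":0,"wx":0,"wy":0,"wz":0,"gripper":255},{"tx":-0.008,"ty":0.015,"tz":-0.01,"wx":0,"wy":0,"wz":0,"gripper":255},{"tx":0,"ty":0,"tz":0,"wx":0,"wy":0,"wz":0,"gripper":255}]'; python3 st.py 56 0 .4959 .009 .02 .019; python3 - <<'E'
from h import *
for c in ('wrist','side','top'):
    im=manip.camera(c);cv2.imwrite('pics/n_%s.png'%c,im[:,:,::-1])
    print(c,[(np.array(d['point']).round(4).tolist(),round(d['p'],2)) for d in manip.spot_point(c,'nest') if d['p']>.2])
im=cv2.imread('pics/n_wrist.png');br=(im.min(2)>140).astype(np.uint8)
n,l,st,ce=cv2.connectedComponentsWithStats(br)
for k in range(1,n):
    if st[k,4]>1500:
        cs,_=cv2.findContours((l==k).astype(np.uint8),0,1);P=np.array([px2w('wrist',*q[0],.018)[:2] for q in max(cs,key=cv2.contourArea)],np.float32)*1000
        print(st[k],cv2.minAreaRect(P))
E
```

```text
time: 41.45
position: [0.4892, 0.0094, 0.0523]
tool_rot: [[0.563, 0.826, -0.023], [0.826, -0.563, 0.004], [-0.01, -0.021, -1.0]]
force: [0.4, -1.3, 0.2]
gripper_width: 0.0159
j [-19.9  32.3  18.7 127.5 -24.8  24.9 -15.3] t 41.45
jaw yaw -34.275714752706584 jaw tilt -1.2268768911437873 pitch fwd 1.3572927420601992 zdir [-0.0234  0.0037 -0.9997] grasp [0.4897 0.0093 0.0713]
dp [ 0.0067 -0.0004 -0.0323] rv [-0.0036 -0.0234  0.0047]
wrist [([0.4701, 0.0457, 0.0015], 0.72)]
side [([0.2458, -0.2893, 0.004], 0.81), ([0.2671, 0.2642, 0.0017], 0.79), ([0.4673, 0.0436, 0.0], 0.77)]
top [([0.2447, -0.2842, 0.0008], 0.86), ([0.2709, 0.2645, 0.0005], 0.79), ([0.4656, 0.0474, 0.0019], 0.74)]
[  134    80   246   209 20694] ((472.9596252441406, 47.32714080810547), (94.71683502197266, 126.41773223876953), 10.716848373413086)
[ 589  131   51  150 3871] ((659.7514038085938, -81.21632385253906), (98.66986846923828, 25.855113983154297), 85.39398956298828)Traceback (most recent call last):
  File "<stdin>", line 9, in <module>
  File "h.py", line 16, in px2w
    i,o,R=cam(c)
          ~~~^^^
  File "h.py", line 12, in cam
    s=manip.get_state();T=np.eye(4);T[:3,:3]=np.array(s['tool_rot']);T[:3,3]=s['position']
ValueError: time passes only in moves, steps and waits
```

```bash
python3 -m jog '[{"tx":0.004,"ty":0,"tz":-0.012,"wx":-0.004,"wy":-0.023,"wz":0.004,"gripper":255},{"tx":0.003,"ty":0,"tz":-0.02,"wx":0,"wy":0,"wz":0,"gripper":255},{"tx":0,"ty":0,"tz":-0.015,"wx":0,"wy":0,"wz":0,"gripper":255},{"tx":0,"ty":0,"tz":0,"wx":0,"wy":0,"wz":0,"gripper":255}]'; python3 st.py 56 0 .4965 .010 -.018 .019
```

```text
time: 42.15
position: [0.5063, -0.0008, 0.0075]
tool_rot: [[0.573, 0.82, 0.016], [0.82, -0.573, -0.005], [0.005, 0.016, -1.0]]
force: [-0.2, 0.3, -0.3]
gripper_width: 0.0158
j [-15.4  36.9  13.9 127.9 -28.1  17.  -12.3] t 42.15
jaw yaw -34.94628695061759 jaw tilt 0.903564485280828 pitch fwd 0.9508742965021015 zdir [ 0.0159 -0.0048 -0.9999] grasp [ 0.506  -0.0007  0.0265]
dp [-0.0098  0.0108 -0.0255] rv [0.0047 0.0159 0.0165]
```

```bash
python3 -m jog '[{"tx":-0.006,"ty":0.006,"tz":0,"wx":0.004,"wy":0.013,"wz":0.014,"gripper":255},{"tx":-0.004,"ty":0.005,"tz":-0.005,"wx":0,"wy":0,"wz":0,"gripper":255},{"tx":0,"ty":0,"tz":-0.01,"wx":0,"wy":0,"wz":0,"gripper":255},{"tx":0,"ty":0,"tz":0,"wx":0,"wy":0,"wz":0,"gripper":255}]'; python3 st.py 56 0 .4965 .010 -.018 .019
```

```text
time: 42.55
position: [0.4976, 0.0095, -0.0066]
tool_rot: [[0.562, 0.827, 0.006], [0.827, -0.562, -0.001], [0.002, 0.005, -1.0]]
force: [-0.1, 0.2, 0.4]
gripper_width: 0.0159
j [-15.2  38.1  12.1 128.7 -28.8  15.3 -11.9] t 42.55
jaw yaw -34.2270707665127 jaw tilt 0.2959309371488734 pitch fwd 0.32795581255574596 zdir [ 0.0057 -0.0009 -1.    ] grasp [0.4975 0.0095 0.0124]
dp [-0.0011  0.0005 -0.0114] rv [0.0009 0.0057 0.004 ]
```

```bash
python3 -m jog '[{"tx":-0.001,"ty":0,"tz":-0.007,"wx":0,"wy":0.003,"wz":0,"gripper":255},{"tx":0,"ty":0,"tz":-0.004,"wx":0,"wy":0,"wz":0,"gripper":255},{"tx":0,"ty":0,"tz":0,"wx":0,"wy":0,"wz":0,"gripper":255}]'; python3 -m jog '[{"tx":0,"ty":0,"tz":0,"wx":0,"wy":0,"wz":0,"gripper":180},{"tx":0,"ty":0,"tz":0,"wx":0,"wy":0,"wz":0,"gripper":140},{"tx":0,"ty":0,"tz":0,"wx":0,"wy":0,"wz":0,"gripper":140},{"tx":0,"ty":0,"tz":0.02,"wx":0,"wy":0,"wz":0,"gripper":120},{"tx":0,"ty":0,"tz":0.04,"wx":0,"wy":0,"wz":0,"gripper":120},{"tx":0.01,"ty":-0.015,"tz":0.02,"wx":0,"wy":0,"wz":0,"gripper":120},{"tx":0.023,"ty":-0.04,"tz":0,"wx":0,"wy":0,"wz":0,"gripper":120},{"tx":0.026,"ty":-0.04,"tz":0,"wx":0,"wy":0,"wz":0,"gripper":120},{"tx":0.026,"ty":-0.04,"tz":0,"wx":0,"wy":0,"wz":0,"gripper":120},{"tx":0.026,"ty":-0.035,"tz":-0.02,"wx":0,"wy":0,"wz":0,"gripper":120},{"tx":0.015,"ty":-0.015,"tz":-0.02,"wx":0,"wy":0,"wz":0,"gripper":120},{"tx":0,"ty":0,"tz":0,"wx":0,"wy":0,"wz":0,"gripper":120}]'; python3 st.py 56 0 .637 -.191 -.025 .019; python3 new.py
```

```text
time: 42.85
position: [0.4968, 0.0097, -0.0184]
tool_rot: [[0.562, 0.827, 0.003], [0.827, -0.562, -0.001], [0.001, 0.003, -1.0]]
force: [0.5, -0.4, -0.1]
gripper_width: 0.016
time: 44.05
position: [0.6266, -0.1817, 0.0269]
tool_rot: [[0.556, 0.831, 0.007], [0.831, -0.556, -0.002], [0.002, 0.007, -1.0]]
force: [-1.5, 0.4, 0.2]
gripper_width: 0.0454
j [ -0.   41.9  18.2 108.5 -22.6  32.7  -0.9] t 44.05
jaw yaw -33.78526408949476 jaw tilt 0.39479583223116665 pitch fwd 0.4072018677398942 zdir [ 0.0067 -0.0024 -1.    ] grasp [ 0.6264 -0.1817  0.0459]
dp [ 0.0104 -0.0093 -0.0519] rv [ 0.0024  0.0067 -0.0038]
side [([0.6365, -0.1908, 0.0225], 0.53), ([0.6411, -0.1552, 0.0223], 0.45), ([0.4976, 0.0058, 0.0187], 0.62)]
wrist [([0.6352, -0.1898, 0.0189], 0.64), ([0.6376, -0.1538, 0.0207], 0.92), ([0.6464, -0.0834, 0.0179], 0.57), ([0.6475, -0.0468, 0.0196], 0.68)]
top [([0.5911, 0.3014, 0.0019], 0.75)]
```

```bash
python3 -m jog '[{"tx":0.008,"ty":-0.007,"tz":0,"wx":0.002,"wy":0.006,"wz":-0.003,"gripper":120},{"tx":0.001,"ty":-0.001,"tz":-0.02,"wx":0,"wy":0,"wz":0,"gripper":120},{"tx":0,"ty":0,"tz":-0.015,"wx":0,"wy":0,"wz":0,"gripper":120},{"tx":0,"ty":0,"tz":0,"wx":0,"wy":0,"wz":0,"gripper":120}]'; python3 st.py 56 0 .6363 -.1905 -.025 .019
```

```text
time: 44.75
position: [0.6358, -0.1816, -0.0064]
tool_rot: [[0.551, 0.835, 0.003], [0.835, -0.551, 0.004], [0.005, -0.0, -1.0]]
force: [-0.2, 0.0, -1.3]
gripper_width: 0.0454
j [  1.2  45.   16.5 107.4 -23.6  30.8   0.1] t 44.75
jaw yaw -33.42346709030889 jaw tilt -0.0033385806260670557 pitch fwd 0.2726335461473707 zdir [ 0.0026  0.004  -1.    ] grasp [ 0.6357 -0.1816  0.0126]
dp [ 0.0005 -0.0089 -0.0186] rv [-0.004   0.0026 -0.0101]
```

```bash
python3 -m jog '[{"tx":0,"ty":-0.007,"tz":0,"wx":-0.002,"wy":0,"wz":-0.008,"gripper":120},{"tx":0,"ty":-0.002,"tz":-0.006,"wx":0,"wy":0,"wz":0,"gripper":120},{"tx":0,"ty":0,"tz":0,"wx":0,"wy":0,"wz":0,"gripper":120}]'; python3 st.py 56 0 .6363 -.1905 -.024 .019
```

```text
time: 45.05
position: [0.6347, -0.1911, -0.0141]
tool_rot: [[0.558, 0.83, 0.0], [0.83, -0.558, 0.002], [0.002, -0.001, -1.0]]
force: [-0.6, 1.2, -0.4]
gripper_width: 0.045
j [  2.   45.8  16.4 107.1 -23.8  30.4   0.5] t 45.05
jaw yaw -33.92786308228279 jaw tilt -0.06341916565779282 pitch fwd 0.13260287603633952 zdir [ 0.0002  0.0023 -1.    ] grasp [ 0.6347 -0.1912  0.0049]
dp [ 0.0016  0.0006 -0.0099] rv [-0.0023  0.0002 -0.0013]
```

```bash
python3 -m jog '[{"tx":0.001,"ty":0.001,"tz":-0.006,"wx":0,"wy":0,"wz":0,"gripper":120},{"tx":0.001,"ty":0,"tz":-0.004,"wx":0,"wy":0,"wz":0,"gripper":120},{"tx":0,"ty":0,"tz":0,"wx":0,"wy":0,"wz":0,"gripper":180},{"tx":0,"ty":0,"tz":0,"wx":0,"wy":0,"wz":0,"gripper":255},{"tx":0,"ty":0,"tz":0,"wx":0,"wy":0,"wz":0,"gripper":255},{"tx":0,"ty":0,"tz":0,"wx":0,"wy":0,"wz":0,"gripper":255}]'
python3 -m jog '[{"tx":0,"ty":0,"tz":0.01,"wx":0,"wy":0,"wz":0,"gripper":255},{"tx":0,"ty":0,"tz":0.03,"wx":0,"wy":0,"wz":0,"gripper":255},{"tx":-0.005,"ty":0.01,"tz":0.04,"wx":0,"wy":0,"wz":0,"gripper":255},{"tx":-0.02,"ty":0.035,"tz":0.01,"wx":0,"wy":0,"wz":0,"gripper":255},{"tx":-0.025,"ty":0.04,"tz":0,"wx":0,"wy":0,"wz":0,"gripper":255},{"tx":-0.025,"ty":0.04,"tz":0,"wx":0,"wy":0,"wz":0,"gripper":255},{"tx":-0.025,"ty":0.04,"tz":0,"wx":0,"wy":0,"wz":0,"gripper":255},{"tx":-0.025,"ty":0.04,"tz":0,"wx":0,"wy":0,"wz":0,"gripper":255},{"tx":-0.015,"ty":0.028,"tz":-0.01,"wx":0,"wy":0,"wz":0,"gripper":255},{"tx":-0.004,"ty":0.008,"tz":-0.02,"wx":0,"wy":0,"wz":0,"gripper":255},{"tx":0,"ty":0,"tz":0,"wx":0,"wy":0,"wz":0,"gripper":255}]'; python3 st.py 56 0 .4888 .0494 0 .019
```

```text
time: 45.65
position: [0.6368, -0.1902, -0.0241]
tool_rot: [[0.558, 0.83, 0.0], [0.83, -0.558, 0.003], [0.002, -0.001, -1.0]]
force: [0.0, -0.3, 0.6]
gripper_width: 0.0159
time: 46.75
position: [0.4925, 0.056, 0.0481]
tool_rot: [[0.56, 0.828, 0.019], [0.828, -0.56, 0.002], [0.012, 0.015, -1.0]]
force: [0.0, -1.1, 0.1]
gripper_width: 0.0159
j [-25.1  32.4  18.  128.7 -26.9  21.3 -18.7] t 46.75
jaw yaw -34.08164024814982 jaw tilt 0.8375806295573922 pitch fwd 1.0946022704858247 zdir [ 0.019   0.002  -0.9998] grasp [0.4921 0.0559 0.0671]
dp [-0.0037 -0.0066 -0.0481] rv [-0.002   0.019   0.0013]
```

```bash
python3 -m jog '[{"tx":-0.003,"ty":-0.005,"tz":-0.01,"wx":-0.002,"wy":0.016,"wz":0,"gripper":255},{"tx":-0.001,"ty":-0.002,"tz":-0.02,"wx":0,"wy":0,"wz":0,"gripper":255},{"tx":0,"ty":0,"tz":-0.015,"wx":0,"wy":0,"wz":0,"gripper":255},{"tx":0,"ty":0,"tz":0,"wx":0,"wy":0,"wz":0,"gripper":255}]'; python3 st.py 56 0 .4888 .0494 -.018 .019
```

```text
time: 47.15
position: [0.4942, 0.0443, 0.0042]
tool_rot: [[0.564, 0.825, 0.011], [0.825, -0.564, -0.002], [0.005, 0.01, -1.0]]
force: [-0.6, -0.1, -1.1]
gripper_width: 0.0162
j [-20.4  37.   13.5 129.  -29.3  16.3 -15.7] t 47.15
jaw yaw -34.366245570111 jaw tilt 0.5462261811886859 pitch fwd 0.6082179999159305 zdir [ 0.0105 -0.0015 -0.9999] grasp [0.494  0.0443 0.0232]
dp [-0.0054  0.0051 -0.0222] rv [0.0015 0.0105 0.0064]
```

```bash
python3 -m jog '[{"tx":-0.005,"ty":0.005,"tz":-0.002,"wx":0.001,"wy":0.009,"wz":0.005,"gripper":255},{"tx":-0.002,"ty":0.002,"tz":-0.01,"wx":0,"wy":0,"wz":0,"gripper":255},{"tx":0,"ty":0,"tz":0,"wx":0,"wy":0,"wz":0,"gripper":255}]'; python3 st.py 56 0 .4888 .0494 -.018 .019
```

```text
time: 47.45
position: [0.4894, 0.0488, -0.0071]
tool_rot: [[0.564, 0.826, 0.004], [0.826, -0.564, -0.001], [0.001, 0.004, -1.0]]
force: [-0.5, -0.3, -0.8]
gripper_width: 0.0158
j [-20.1  38.1  12.3 129.3 -30.   15.  -15.5] t 47.45
jaw yaw -34.32947900444847 jaw tilt 0.24861119334513151 pitch fwd 0.2573088762212426 zdir [ 0.0042 -0.0015 -1.    ] grasp [0.4893 0.0488 0.0119]
dp [-0.0006  0.0006 -0.0109] rv [0.0015 0.0042 0.0057]
```

Lower, release, and go to ball 3 at (.639,-.155).

```bash
python3 -m jog '[{"tx":-0.001,"ty":0.001,"tz":-0.007,"wx":0,"wy":0.003,"wz":0,"gripper":255},{"tx":-0.001,"ty":0.001,"tz":-0.004,"wx":0,"wy":0,"wz":0,"gripper":255},{"tx":0,"ty":0,"tz":0,"wx":0,"wy":0,"wz":0,"gripper":255}]'; python3 -m jog '[{"tx":0,"ty":0,"tz":0,"wx":0,"wy":0,"wz":0,"gripper":180},{"tx":0,"ty":0,"tz":0,"wx":0,"wy":0,"wz":0,"gripper":140},{"tx":0,"ty":0,"tz":0,"wx":0,"wy":0,"wz":0,"gripper":140},{"tx":0,"ty":0,"tz":0.02,"wx":0,"wy":0,"wz":0,"gripper":120},{"tx":0,"ty":0,"tz":0.04,"wx":0,"wy":0,"wz":0,"gripper":120},{"tx":0.015,"ty":-0.015,"tz":0.02,"wx":0,"wy":0,"wz":0,"gripper":120},{"tx":0.028,"ty":-0.04,"tz":0,"wx":0,"wy":0,"wz":0,"gripper":120},{"tx":0.028,"ty":-0.04,"tz":0,"wx":0,"wy":0,"wz":0,"gripper":120},{"tx":0.028,"ty":-0.04,"tz":0,"wx":0,"wy":0,"wz":0,"gripper":120},{"tx":0.028,"ty":-0.035,"tz":-0.02,"wx":0,"wy":0,"wz":0,"gripper":120},{"tx":0.016,"ty":-0.022,"tz":-0.02,"wx":0,"wy":0,"wz":0,"gripper":120},{"tx":0,"ty":0,"tz":0,"wx":0,"wy":0,"wz":0,"gripper":120}]'; python3 st.py 56 0 .639 -.155 -.004 .019; python3 new.py
```

```text
time: 47.75
position: [0.4879, 0.0512, -0.0185]
tool_rot: [[0.564, 0.826, 0.002], [0.826, -0.564, -0.001], [0.0, 0.003, -1.0]]
force: [-0.6, 0.2, -0.4]
gripper_width: 0.0159
time: 48.95
position: [0.6351, -0.147, 0.0268]
tool_rot: [[0.556, 0.831, 0.006], [0.831, -0.556, -0.003], [0.001, 0.007, -1.0]]
force: [-0.8, -0.4, 0.4]
gripper_width: 0.0452
j [ -3.6  42.   18.8 108.5 -23.3  32.8  -3.4] t 48.95
jaw yaw -33.77502607715912 jaw tilt 0.37611773291820216 pitch fwd 0.3799946958922045 zdir [ 0.006  -0.0029 -1.    ] grasp [ 0.635  -0.147   0.0458]
dp [ 0.0039 -0.008  -0.0308] rv [ 0.0029  0.006  -0.0039]
side [([0.6379, -0.1587, 0.0206], 0.47), ([0.6446, -0.0831, 0.0226], 0.36), ([0.6493, -0.0433, 0.0221], 0.47), ([0.4981, 0.0081, 0.0161], 0.56), ([0.4919, 0.0501, 0.0224], 0.62)]
wrist [([0.6385, -0.1526, 0.0218], 0.59), ([0.6461, -0.0822, 0.0174], 0.61), ([0.6461, -0.0466, 0.0221], 0.7)]
top []
```

```bash
python3 -m jog '[{"tx":0.004,"ty":-0.008,"tz":-0.01,"wx":0.002,"wy":0.006,"wz":-0.003,"gripper":120},{"tx":0,"ty":0,"tz":-0.02,"wx":0,"wy":0,"wz":0,"gripper":120},{"tx":0,"ty":0,"tz":-0.005,"wx":0,"wy":0,"wz":0,"gripper":120},{"tx":0,"ty":0,"tz":0,"wx":0,"wy":0,"wz":0,"gripper":120}]'; python3 st.py 56 0 .6388 -.1558 -.024 .019
```

```text
time: 49.65
position: [0.6388, -0.1445, -0.006]
tool_rot: [[0.548, 0.836, 0.001], [0.836, -0.548, 0.005], [0.005, -0.002, -1.0]]
force: [0.4, -0.6, 0.7]
gripper_width: 0.0454
j [ -2.3  44.8  16.9 108.2 -24.4  30.5  -2.1] t 49.65
jaw yaw -33.23867784506469 jaw tilt -0.0990656419249568 pitch fwd 0.30537334031089924 zdir [ 0.0013  0.0052 -1.    ] grasp [ 0.6388 -0.1446  0.013 ]
dp [-0.     -0.0113 -0.018 ] rv [-0.0052  0.0014 -0.0133]
```

```bash
python3 -m jog '[{"tx":0,"ty":-0.008,"tz":0,"wx":-0.003,"wy":0,"wz":-0.01,"gripper":120},{"tx":0,"ty":-0.003,"tz":-0.006,"wx":0,"wy":0,"wz":0,"gripper":120},{"tx":0,"ty":0,"tz":0,"wx":0,"wy":0,"wz":0,"gripper":120}]'; python3 st.py 56 0 .6388 -.1558 -.024 .019
```

```text
time: 49.95
position: [0.6394, -0.1567, -0.0114]
tool_rot: [[0.557, 0.831, 0.003], [0.831, -0.557, 0.001], [0.002, 0.001, -1.0]]
force: [-0.7, -0.0, 0.2]
gripper_width: 0.0455
j [ -1.4  45.4  16.9 107.9 -24.5  30.2  -1.7] t 49.95
jaw yaw -33.839389948266906 jaw tilt 0.07939206259098844 pitch fwd 0.16252809264967313 zdir [ 0.0025  0.0013 -1.    ] grasp [ 0.6394 -0.1567  0.0076]
dp [-0.0006  0.0009 -0.0126] rv [-0.0013  0.0025 -0.0028]
```

```bash
python3 -m jog '[{"tx":0,"ty":0.001,"tz":-0.007,"wx":0,"wy":0,"wz":0,"gripper":120},{"tx":0,"ty":0,"tz":-0.005,"wx":0,"wy":0,"wz":0,"gripper":120},{"tx":0,"ty":0,"tz":0,"wx":0,"wy":0,"wz":0,"gripper":180},{"tx":0,"ty":0,"tz":0,"wx":0,"wy":0,"wz":0,"gripper":255},{"tx":0,"ty":0,"tz":0,"wx":0,"wy":0,"wz":0,"gripper":255},{"tx":0,"ty":0,"tz":0,"wx":0,"wy":0,"wz":0,"gripper":255}]'
python3 -m jog '[{"tx":0,"ty":0,"tz":0.01,"wx":0,"wy":0,"wz":0,"gripper":255},{"tx":0,"ty":0,"tz":0.03,"wx":0,"wy":0,"wz":0,"gripper":255},{"tx":-0.005,"ty":0.01,"tz":0.04,"wx":0,"wy":0,"wz":0,"gripper":255},{"tx":-0.02,"ty":0.035,"tz":0.01,"wx":0,"wy":0,"wz":0,"gripper":255},{"tx":-0.027,"ty":0.04,"tz":0,"wx":0,"wy":0,"wz":0,"gripper":255},{"tx":-0.027,"ty":0.04,"tz":0,"wx":0,"wy":0,"wz":0,"gripper":255},{"tx":-0.027,"ty":0.04,"tz":0,"wx":0,"wy":0,"wz":0,"gripper":255},{"tx":-0.027,"ty":0.04,"tz":0,"wx":0,"wy":0,"wz":0,"gripper":255},{"tx":-0.018,"ty":0.028,"tz":-0.01,"wx":0,"wy":0,"wz":0,"gripper":255},{"tx":-0.006,"ty":0.012,"tz":-0.02,"wx":0,"wy":0.01,"wz":0,"gripper":255},{"tx":0,"ty":0,"tz":0,"wx":0,"wy":0,"wz":0,"gripper":255}]'; python3 st.py 56 0 .481 .0886 0 .019
```

```text
time: 50.55
position: [0.6386, -0.1555, -0.0239]
tool_rot: [[0.557, 0.831, 0.001], [0.831, -0.557, 0.002], [0.002, -0.0, -1.0]]
force: [-0.8, -0.6, 0.5]
gripper_width: 0.0161
time: 51.65
position: [0.483, 0.0948, 0.0485]
tool_rot: [[0.559, 0.829, 0.013], [0.829, -0.559, 0.002], [0.009, 0.01, -1.0]]
force: [-0.6, -0.1, 0.0]
gripper_width: 0.016
j [-30.4  32.4  18.9 128.8 -27.8  21.7 -22.4] t 51.65
jaw yaw -34.00025030960916 jaw tilt 0.5515889695053998 pitch fwd 0.752943622321359 zdir [ 0.013   0.002  -0.9999] grasp [0.4828 0.0947 0.0675]
dp [-0.002  -0.0062 -0.0485] rv [-0.002  0.013 -0.   ]
```

```bash
python3 -m jog '[{"tx":-0.003,"ty":0,"tz":-0.012,"wx":0,"wy":0.013,"wz":0.003,"gripper":255},{"tx":-0.003,"ty":0,"tz":-0.02,"wx":0,"wy":0.004,"wz":0.003,"gripper":255},{"tx":0,"ty":0,"tz":-0.015,"wx":0,"wy":0.004,"wz":0,"gripper":255},{"tx":0,"ty":0,"tz":0,"wx":0,"wy":0,"wz":0,"gripper":255}]'; python3 st.py 56 0 .481 .0886 -.018 .019
```

```text
time: 52.05
position: [0.4827, 0.0916, 0.0018]
tool_rot: [[0.558, 0.83, -0.0], [0.83, -0.558, 0.002], [0.001, -0.001, -1.0]]
force: [-0.3, -0.2, -0.1]
gripper_width: 0.0162
j [-26.   37.2  13.7 129.2 -30.6  16.6 -19.4] t 52.05
jaw yaw -33.90740147057428 jaw tilt -0.06930431770729255 pitch fwd 0.104595884979272 zdir [-0.0002  0.0018 -1.    ] grasp [0.4827 0.0916 0.0208]
dp [-0.0017 -0.003  -0.0198] rv [-0.0018 -0.0002 -0.0016]
```

```bash
python3 -m jog '[{"tx":-0.002,"ty":-0.002,"tz":-0.006,"wx":0,"wy":0.002,"wz":0,"gripper":255},{"tx":-0.001,"ty":0,"tz":-0.006,"wx":0,"wy":0.001,"wz":0,"gripper":255},{"tx":0,"ty":0,"tz":-0.002,"wx":0,"wy":0,"wz":0,"gripper":255},{"tx":0,"ty":0,"tz":0,"wx":0,"wy":0,"wz":0,"gripper":255}]'; python3 st.py 56 0 .481 .0886 -.018 .019
```

```text
time: 52.45
position: [0.4817, 0.0868, -0.0126]
tool_rot: [[0.562, 0.827, -0.001], [0.827, -0.562, 0.001], [0.0, -0.001, -1.0]]
force: [0.2, 0.5, -0.2]
gripper_width: 0.0159
j [-24.2  38.7  12.  129.5 -31.3  14.6 -18.5] t 52.45
jaw yaw -34.17937909750786 jaw tilt -0.07815197520367721 pitch fwd 0.07949997513715926 zdir [-0.001  0.001 -1.   ] grasp [0.4817 0.0868 0.0064]
dp [-0.0007  0.0018 -0.0054] rv [-0.001  -0.001   0.0031]
```

Lower, release, and on to ball 4 at (.6447,-.0842).

```bash
python3 -m jog '[{"tx":-0.001,"ty":0.002,"tz":-0.004,"wx":0,"wy":0,"wz":0,"gripper":255},{"tx":0,"ty":0,"tz":-0.002,"wx":0,"wy":0,"wz":0,"gripper":255},{"tx":0,"ty":0,"tz":0,"wx":0,"wy":0,"wz":0,"gripper":255}]'; python3 -m jog '[{"tx":0,"ty":0,"tz":0,"wx":0,"wy":0,"wz":0,"gripper":180},{"tx":0,"ty":0,"tz":0,"wx":0,"wy":0,"wz":0,"gripper":140},{"tx":0,"ty":0,"tz":0,"wx":0,"wy":0,"wz":0,"gripper":140},{"tx":0,"ty":0,"tz":0.02,"wx":0,"wy":0,"wz":0,"gripper":120},{"tx":0,"ty":0,"tz":0.04,"wx":0,"wy":0,"wz":0,"gripper":120},{"tx":0.015,"ty":-0.012,"tz":0.02,"wx":0,"wy":0,"wz":0,"gripper":120},{"tx":0.03,"ty":-0.035,"tz":0,"wx":0,"wy":0,"wz":0,"gripper":120},{"tx":0.03,"ty":-0.035,"tz":0,"wx":0,"wy":0,"wz":0,"gripper":120},{"tx":0.032,"ty":-0.035,"tz":0,"wx":0,"wy":0,"wz":0,"gripper":120},{"tx":0.032,"ty":-0.03,"tz":-0.02,"wx":0,"wy":0,"wz":0,"gripper":120},{"tx":0.02,"ty":-0.02,"tz":-0.02,"wx":0,"wy":0,"wz":0,"gripper":120},{"tx":0,"ty":0,"tz":0,"wx":0,"wy":0,"wz":0,"gripper":120}]'; python3 st.py 56 0 .6447 -.0842 -.004 .019; python3 new.py
```

```text
time: 52.75
position: [0.4811, 0.0894, -0.0185]
tool_rot: [[0.561, 0.828, 0.0], [0.828, -0.561, 0.001], [0.001, -0.001, -1.0]]
force: [0.2, 0.1, -0.2]
gripper_width: 0.0159
time: 53.95
position: [0.6443, -0.0825, 0.026]
tool_rot: [[0.554, 0.833, 0.002], [0.833, -0.554, 0.001], [0.002, 0.002, -1.0]]
force: [-0.6, 0.1, -0.2]
gripper_width: 0.045
j [ -9.8  42.1  19.5 108.7 -24.3  33.1  -8. ] t 53.95
jaw yaw -33.62122824028625 jaw tilt 0.09355026216278005 pitch fwd 0.1422225647807089 zdir [ 0.0024  0.0007 -1.    ] grasp [ 0.6442 -0.0825  0.045 ]
dp [ 0.0004 -0.0017 -0.03  ] rv [-0.0006  0.0024 -0.0066]
side [([0.6433, -0.0813, 0.0217], 0.37), ([0.65, -0.0434, 0.022], 0.58), ([0.4946, 0.0092, 0.0164], 0.61), ([0.4905, 0.0516, 0.019], 0.42), ([0.4805, 0.0874, 0.0165], 0.37)]
wrist [([0.6438, -0.0826, 0.0174], 0.62), ([0.6465, -0.0466, 0.0171], 0.93), ([0.4978, 0.0093, 0.0194], 0.86)]
top []
```

```bash
python3 -m jog '[{"tx":0,"ty":-0.004,"tz":-0.01,"wx":-0.001,"wy":0.002,"wz":-0.006,"gripper":120},{"tx":0,"ty":-0.002,"tz":-0.015,"wx":0,"wy":0,"wz":-0.005,"gripper":120},{"tx":0,"ty":0,"tz":-0.007,"wx":0,"wy":0,"wz":0,"gripper":120},{"tx":0,"ty":0,"tz":0,"wx":0,"wy":0,"wz":0,"gripper":120}]'; python3 st.py 56 0 .6443 -.0832 -.024 .019
```

```text
time: 54.65
position: [0.6404, -0.0782, -0.0056]
tool_rot: [[0.554, 0.832, -0.001], [0.832, -0.554, 0.006], [0.004, -0.004, -1.0]]
force: [-0.9, 0.3, -0.4]
gripper_width: 0.0452
j [ -8.7  44.5  17.6 109.4 -25.7  30.1  -7. ] t 54.65
jaw yaw -33.666166554389406 jaw tilt -0.2553801837126122 pitch fwd 0.35064015502780393 zdir [-0.0014  0.006  -1.    ] grasp [ 0.6404 -0.0783  0.0134]
dp [ 0.0039 -0.005  -0.0184] rv [-0.006  -0.0014 -0.0058]
```

```bash
python3 -m jog '[{"tx":0.004,"ty":-0.005,"tz":0,"wx":-0.005,"wy":-0.001,"wz":-0.004,"gripper":120},{"tx":0,"ty":0,"tz":-0.006,"wx":0,"wy":0,"wz":0,"gripper":120},{"tx":0,"ty":0,"tz":0,"wx":0,"wy":0,"wz":0,"gripper":120}]'; python3 st.py 56 0 .6443 -.0832 -.024 .019
```

```text
time: 54.95
position: [0.6444, -0.0836, -0.0126]
tool_rot: [[0.558, 0.83, -0.001], [0.83, -0.558, 0.001], [-0.0, -0.001, -1.0]]
force: [-0.6, -0.6, -0.2]
gripper_width: 0.045
j [ -8.4  45.3  17.6 108.9 -25.8  29.8  -7. ] t 54.95
jaw yaw -33.91693085812471 jaw tilt -0.06966155162139707 pitch fwd 0.07044002556730307 zdir [-0.0011  0.0005 -1.    ] grasp [ 0.6445 -0.0836  0.0064]
dp [-0.0001  0.0004 -0.0114] rv [-0.0005 -0.0011 -0.0014]
```

```bash
python3 -m jog '[{"tx":0,"ty":0,"tz":-0.007,"wx":0,"wy":0,"wz":0,"gripper":120},{"tx":0,"ty":0,"tz":-0.004,"wx":0,"wy":0,"wz":0,"gripper":120},{"tx":0,"ty":0,"tz":0,"wx":0,"wy":0,"wz":0,"gripper":180},{"tx":0,"ty":0,"tz":0,"wx":0,"wy":0,"wz":0,"gripper":255},{"tx":0,"ty":0,"tz":0,"wx":0,"wy":0,"wz":0,"gripper":255},{"tx":0,"ty":0,"tz":0,"wx":0,"wy":0,"wz":0,"gripper":255}]'
python3 -m jog '[{"tx":0,"ty":0,"tz":0.01,"wx":0,"wy":0,"wz":0,"gripper":255},{"tx":0,"ty":0,"tz":0.03,"wx":0,"wy":0,"wz":0,"gripper":255},{"tx":-0.005,"ty":0.003,"tz":0.04,"wx":0,"wy":0,"wz":0,"gripper":255},{"tx":-0.03,"ty":0.013,"tz":0.01,"wx":0,"wy":0,"wz":0,"gripper":255},{"tx":-0.04,"ty":0.018,"tz":0,"wx":0,"wy":0,"wz":0,"gripper":255},{"tx":-0.04,"ty":0.018,"tz":0,"wx":0,"wy":0,"wz":0,"gripper":255},{"tx":-0.04,"ty":0.018,"tz":0,"wx":0,"wy":0,"wz":0,"gripper":255},{"tx":-0.025,"ty":0.012,"tz":-0.01,"wx":0,"wy":0,"wz":0,"gripper":255},{"tx":-0.008,"ty":0.008,"tz":-0.02,"wx":0,"wy":0.01,"wz":0,"gripper":255},{"tx":0,"ty":0,"tz":0,"wx":0,"wy":0,"wz":0,"gripper":255}]'; python3 st.py 56 0 .4574 .0024 0 .019
```

```text
time: 55.55
position: [0.644, -0.0834, -0.0242]
tool_rot: [[0.558, 0.83, -0.002], [0.83, -0.558, 0.001], [-0.0, -0.002, -1.0]]
force: [-0.7, -0.1, -0.2]
gripper_width: 0.0157
time: 56.55
position: [0.4554, 0.007, 0.047]
tool_rot: [[0.559, 0.829, 0.006], [0.829, -0.559, 0.0], [0.003, 0.005, -1.0]]
force: [0.3, -0.3, -0.3]
gripper_width: 0.0162
j [-19.4  30.9  17.1 133.  -27.8  18.9 -12.1] t 56.55
jaw yaw -34.010577506798484 jaw tilt 0.2729721370480806 pitch fwd 0.33841422837059326 zdir [ 0.0059  0.0002 -1.    ] grasp [0.4553 0.007  0.066 ]
dp [ 0.002  -0.0046 -0.047 ] rv [-0.0002  0.0059  0.0002]
```

```bash
python3 -m jog '[{"tx":-0.001,"ty":0.001,"tz":-0.012,"wx":0,"wy":0.01,"wz":0.003,"gripper":255},{"tx":-0.001,"ty":0,"tz":-0.02,"wx":0,"wy":0.004,"wz":0.003,"gripper":255},{"tx":0,"ty":0,"tz":-0.015,"wx":0,"wy":0.004,"wz":0,"gripper":255},{"tx":0,"ty":0,"tz":0,"wx":0,"wy":0,"wz":0,"gripper":255}]'; python3 st.py 56 0 .4574 .0024 -.018 .019
```

```text
time: 56.95
position: [0.4616, 0.0062, 0.0003]
tool_rot: [[0.556, 0.831, -0.001], [0.831, -0.556, -0.001], [-0.001, -0.001, -1.0]]
force: [-0.0, 0.2, 0.4]
gripper_width: 0.016
j [-14.9  36.3  11.5 132.7 -30.6  13.4  -9.5] t 56.95
jaw yaw -33.75631684044236 jaw tilt -0.02938691639034319 pitch fwd 0.07060576311332734 zdir [-0.001  -0.0006 -1.    ] grasp [0.4616 0.0063 0.0193]
dp [-0.0042 -0.0038 -0.0183] rv [ 0.0006 -0.0011 -0.0043]
```

```bash
python3 -m jog '[{"tx":-0.004,"ty":-0.002,"tz":-0.005,"wx":0,"wy":0,"wz":0,"gripper":255},{"tx":-0.001,"ty":0,"tz":-0.006,"wx":0,"wy":0,"wz":0,"gripper":255},{"tx":0,"ty":0,"tz":0,"wx":0,"wy":0,"wz":0,"gripper":255}]'; python3 st.py 56 0 .4574 .0024 -.018 .019
```

```text
time: 57.25
position: [0.4596, 0.0026, -0.0107]
tool_rot: [[0.557, 0.83, 0.003], [0.83, -0.557, -0.002], [0.0, 0.004, -1.0]]
force: [0.2, -0.1, -0.8]
gripper_width: 0.0162
j [-13.2  37.4   9.7 133.3 -31.2  11.1  -8.6] t 57.25
jaw yaw -33.88083879313062 jaw tilt 0.2046852574176314 pitch fwd 0.20658756813295048 zdir [ 0.0032 -0.0016 -1.    ] grasp [0.4595 0.0026 0.0083]
dp [-0.0022 -0.0002 -0.0073] rv [ 0.0016  0.0032 -0.0021]
```

Lower, release, and on to ball 5 at (.648,-.0455).

```bash
python3 -m jog '[{"tx":-0.002,"ty":0,"tz":-0.005,"wx":0,"wy":0.002,"wz":0,"gripper":255},{"tx":-0.001,"ty":0.001,"tz":-0.003,"wx":0,"wy":0,"wz":0,"gripper":255},{"tx":0,"ty":0,"tz":0,"wx":0,"wy":0,"wz":0,"gripper":255}]'; python3 -m jog '[{"tx":0,"ty":0,"tz":0,"wx":0,"wy":0,"wz":0,"gripper":180},{"tx":0,"ty":0,"tz":0,"wx":0,"wy":0,"wz":0,"gripper":140},{"tx":0,"ty":0,"tz":0,"wx":0,"wy":0,"wz":0,"gripper":140},{"tx":0,"ty":0,"tz":0.02,"wx":0,"wy":0,"wz":0,"gripper":120},{"tx":0,"ty":0,"tz":0.04,"wx":0,"wy":0,"wz":0,"gripper":120},{"tx":0.025,"ty":-0.005,"tz":0.025,"wx":0,"wy":0,"wz":0,"gripper":120},{"tx":0.04,"ty":-0.01,"tz":0,"wx":0,"wy":0,"wz":0,"gripper":120},{"tx":0.04,"ty":-0.01,"tz":0,"wx":0,"wy":0,"wz":0,"gripper":120},{"tx":0.04,"ty":-0.01,"tz":0,"wx":0,"wy":0,"wz":0,"gripper":120},{"tx":0.03,"ty":-0.01,"tz":-0.02,"wx":0,"wy":0,"wz":0,"gripper":120},{"tx":0.012,"ty":-0.005,"tz":-0.02,"wx":0,"wy":0,"wz":0,"gripper":120},{"tx":0,"ty":0,"tz":0,"wx":0,"wy":0,"wz":0,"gripper":120}]'; python3 st.py 56 0 .648 -.0455 -.004 .019; python3 new.py
```

```text
time: 57.55
position: [0.4568, 0.0035, -0.0186]
tool_rot: [[0.558, 0.83, 0.002], [0.83, -0.558, -0.002], [0.0, 0.003, -1.0]]
force: [0.2, -0.6, -0.2]
gripper_width: 0.016
time: 58.75
position: [0.6482, -0.0465, 0.0317]
tool_rot: [[0.554, 0.832, 0.003], [0.832, -0.554, -0.0], [0.001, 0.002, -1.0]]
force: [-0.7, -0.1, -0.3]
gripper_width: 0.045
j [-14.   41.9  21.1 108.6 -25.5  33.9 -10.1] t 58.75
jaw yaw -33.65157288771617 jaw tilt 0.12638064743023422 pitch fwd 0.14537684496141579 zdir [ 0.0025 -0.0002 -1.    ] grasp [ 0.6481 -0.0465  0.0507]
dp [-0.0002  0.001  -0.0357] rv [ 0.0002  0.0025 -0.0061]
side [([0.6484, -0.0428, 0.0207], 0.45), ([0.4578, 0.0042, 0.0168], 0.6), ([0.4969, 0.0087, 0.0162], 0.49), ([0.4872, 0.0547, 0.0205], 0.44), ([0.4843, 0.0902, 0.0178], 0.49)]
wrist [([0.6475, -0.0454, 0.019], 0.67), ([0.4583, 0.0024, 0.014], 0.6), ([0.4981, 0.0072, 0.0151], 0.65), ([0.4873, 0.0527, 0.0122], 0.7)]
top [([0.4544, 0.0029, 0.0151], 0.55), ([0.4949, 0.0093, 0.0176], 0.41), ([0.4915, 0.054, 0.016], 0.39)]
```

```bash
python3 -m jog '[{"tx":0.001,"ty":-0.002,"tz":-0.012,"wx":0,"wy":0.002,"wz":-0.006,"gripper":120},{"tx":0.001,"ty":-0.002,"tz":-0.017,"wx":0,"wy":0,"wz":-0.004,"gripper":120},{"tx":0.001,"ty":0,"tz":-0.01,"wx":0,"wy":0,"wz":0,"gripper":120},{"tx":0,"ty":0,"tz":0,"wx":0,"wy":0,"wz":0,"gripper":120}]'; python3 st.py 56 0 .648 -.0455 -.024 .019
```

```text
time: 59.45
position: [0.6487, -0.0483, -0.0063]
tool_rot: [[0.562, 0.827, 0.002], [0.827, -0.562, 0.002], [0.003, 0.001, -1.0]]
force: [-0.3, -0.5, 0.6]
gripper_width: 0.0453
j [-12.4  44.9  19.  109.  -27.2  30.4  -9. ] t 59.45
jaw yaw -34.17490277942214 jaw tilt 0.049805971599617846 pitch fwd 0.1748067962276164 zdir [ 0.0024  0.0019 -1.    ] grasp [ 0.6487 -0.0483  0.0127]
dp [-0.0007  0.0028 -0.0177] rv [-0.0019  0.0024  0.0031]
```

```bash
python3 -m jog '[{"tx":-0.001,"ty":0.002,"tz":-0.006,"wx":0,"wy":0.002,"wz":0,"gripper":120},{"tx":0,"ty":0.001,"tz":-0.007,"wx":0,"wy":0,"wz":0,"gripper":120},{"tx":0,"ty":0,"tz":-0.004,"wx":0,"wy":0,"wz":0,"gripper":120},{"tx":0,"ty":0,"tz":0,"wx":0,"wy":0,"wz":0,"gripper":180},{"tx":0,"ty":0,"tz":0,"wx":0,"wy":0,"wz":0,"gripper":255},{"tx":0,"ty":0,"tz":0,"wx":0,"wy":0,"wz":0,"gripper":255},{"tx":0,"ty":0,"tz":0,"wx":0,"wy":0,"wz":0,"gripper":255}]'
python3 -m jog '[{"tx":0,"ty":0,"tz":0.01,"wx":0,"wy":0,"wz":0,"gripper":255},{"tx":0,"ty":0,"tz":0.03,"wx":0,"wy":0,"wz":0,"gripper":255},{"tx":-0.005,"ty":0.003,"tz":0.04,"wx":0,"wy":0,"wz":0,"gripper":255},{"tx":-0.03,"ty":0.017,"tz":0.01,"wx":0,"wy":0,"wz":0,"gripper":255},{"tx":-0.04,"ty":0.025,"tz":0,"wx":0,"wy":0,"wz":0,"gripper":255},{"tx":-0.04,"ty":0.025,"tz":0,"wx":0,"wy":0,"wz":0,"gripper":255},{"tx":-0.04,"ty":0.025,"tz":0,"wx":0,"wy":0,"wz":0,"gripper":255},{"tx":-0.032,"ty":0.02,"tz":-0.01,"wx":0,"wy":0,"wz":0,"gripper":255},{"tx":-0.018,"ty":0.013,"tz":-0.015,"wx":0,"wy":0.01,"wz":0,"gripper":255},{"tx":0,"ty":0,"tz":0,"wx":0,"wy":0,"wz":0,"gripper":255}]'; python3 st.py 56 0 .4418 .0808 0 .019
```

```text
time: 60.15
position: [0.6481, -0.0453, -0.0252]
tool_rot: [[0.562, 0.827, 0.001], [0.827, -0.562, 0.002], [0.002, -0.0, -1.0]]
force: [-0.7, 0.5, -1.0]
gripper_width: 0.0163
time: 61.15
position: [0.4392, 0.0839, 0.0515]
tool_rot: [[0.564, 0.826, 0.003], [0.826, -0.564, 0.004], [0.005, 0.001, -1.0]]
force: [0.5, 0.0, -0.7]
gripper_width: 0.0161
j [-30.8  30.3  19.1 133.9 -30.3  19.4 -19.7] t 61.15
jaw yaw -34.34208437924357 jaw tilt 0.03941766637725995 pitch fwd 0.2751888058716141 zdir [ 0.0032  0.0035 -1.    ] grasp [0.4391 0.0839 0.0705]
dp [ 0.0026 -0.0031 -0.0515] rv [-0.0035  0.0032  0.006 ]
```

```bash
python3 -m jog '[{"tx":-0.001,"ty":0,"tz":-0.012,"wx":-0.003,"wy":0.008,"wz":0.005,"gripper":255},{"tx":-0.001,"ty":0,"tz":-0.02,"wx":0,"wy":0.004,"wz":0.003,"gripper":255},{"tx":0,"ty":0,"tz":-0.017,"wx":0,"wy":0.004,"wz":0,"gripper":255},{"tx":0,"ty":0,"tz":0,"wx":0,"wy":0,"wz":0,"gripper":255}]'; python3 st.py 56 0 .4418 .0808 -.018 .019
```

```text
time: 61.55
position: [0.4455, 0.0826, 0.0025]
tool_rot: [[0.559, 0.829, -0.001], [0.829, -0.559, 0.001], [0.0, -0.002, -1.0]]
force: [1.1, 0.0, -0.3]
gripper_width: 0.016
j [-25.3  35.9  12.3 133.8 -33.7  13.1 -16.3] t 61.55
jaw yaw -33.997092989514044 jaw tilt -0.10156738024984936 pitch fwd 0.10160123373091938 zdir [-0.0014  0.001  -1.    ] grasp [0.4455 0.0826 0.0215]
dp [-0.0037 -0.0018 -0.0205] rv [-0.001  -0.0014 -0.0001]
```

```bash
python3 -m jog '[{"tx":-0.004,"ty":0,"tz":-0.006,"wx":0,"wy":0,"wz":0,"gripper":255},{"tx":-0.001,"ty":0,"tz":-0.007,"wx":0,"wy":0,"wz":0,"gripper":255},{"tx":0,"ty":0,"tz":0,"wx":0,"wy":0,"wz":0,"gripper":255}]'; python3 st.py 56 0 .4418 .0808 -.018 .019
```

```text
time: 61.85
position: [0.4439, 0.0809, -0.0108]
tool_rot: [[0.562, 0.827, 0.003], [0.827, -0.562, 0.0], [0.002, 0.002, -1.0]]
force: [0.4, -0.1, -0.4]
gripper_width: 0.0159
j [-23.4  37.3   9.9 134.3 -34.7  10.5 -15.5] t 61.85
jaw yaw -34.20075827530556 jaw tilt 0.12338824564770019 pitch fwd 0.16938457278233793 zdir [ 0.0029  0.0005 -1.    ] grasp [0.4439 0.0809 0.0082]
dp [-0.0021 -0.0001 -0.0072] rv [-0.0005  0.0029  0.0035]
```

Release, rise, clear away to a free spot, then final checks.

```bash
python3 -m jog '[{"tx":-0.002,"ty":0,"tz":-0.005,"wx":0,"wy":0.002,"wz":0,"gripper":255},{"tx":-0.001,"ty":0.001,"tz":-0.003,"wx":0,"wy":0,"wz":0,"gripper":255},{"tx":0,"ty":0,"tz":0,"wx":0,"wy":0,"wz":0,"gripper":255}]'; python3 -m jog '[{"tx":0,"ty":0,"tz":0,"wx":0,"wy":0,"wz":0,"gripper":180},{"tx":0,"ty":0,"tz":0,"wx":0,"wy":0,"wz":0,"gripper":140},{"tx":0,"ty":0,"tz":0,"wx":0,"wy":0,"wz":0,"gripper":140},{"tx":0,"ty":0,"tz":0.02,"wx":0,"wy":0,"wz":0,"gripper":120},{"tx":0,"ty":0,"tz":0.04,"wx":0,"wy":0,"wz":0,"gripper":120},{"tx":0.02,"ty":0,"tz":0.045,"wx":0,"wy":0,"wz":0,"gripper":120},{"tx":0.03,"ty":0,"tz":0.04,"wx":0,"wy":0,"wz":0,"gripper":120},{"tx":0.03,"ty":0,"tz":0.04,"wx":0,"wy":0,"wz":0,"gripper":120},{"tx":0.04,"ty":0,"tz":0.02,"wx":0,"wy":0,"wz":0,"gripper":120},{"tx":0.04,"ty":0,"tz":0,"wx":0,"wy":0,"wz":0,"gripper":120},{"tx":0,"ty":0,"tz":0,"wx":0,"wy":0,"wz":0,"gripper":120}]'; python3 new.py; python3 scoop.py; python3 yaw.py .462 -.294;python3 - <<'E'
from h import *
for c in ('top','side'):
    manip.camera(c)
    for n in ('used','rack','screwdriver','wrench','can','oilcan','pad','jar'): print(c,n,[(np.array(d['point']).round(3).tolist(),round(d['p'],2)) for d in manip.spot_point(c,n)[:2]])
a=cv2.imread('pics/k_side.png');b=cv2.imread('pics/k_wrist.png')
cv2.imwrite('pics/fin.png',np.hstack([a[100:420,140:460],b[120:440,160:480]]))
E
```

```text
time: 62.15
position: [0.4412, 0.0819, -0.0188]
tool_rot: [[0.562, 0.827, 0.002], [0.827, -0.562, 0.001], [0.002, 0.001, -1.0]]
force: [-0.1, 0.1, -0.1]
gripper_width: 0.0161
time: 63.25
position: [0.6012, 0.0822, 0.1977]
tool_rot: [[0.56, 0.828, -0.001], [0.828, -0.56, 0.002], [0.001, -0.001, -1.0]]
force: [-0.6, 0.5, 0.5]
gripper_width: 0.045
side [([0.4568, 0.0051, 0.0151], 0.53), ([0.495, 0.0064, 0.0173], 0.52), ([0.4876, 0.0508, 0.0208], 0.44), ([0.4394, 0.0809, 0.0218], 0.48), ([0.4822, 0.0915, 0.0179], 0.49)]
wrist [([0.4941, 0.0066, 0.0156], 0.83), ([0.4856, 0.0519, 0.0125], 0.59), ([0.4402, 0.0806, 0.0158], 0.7), ([0.4841, 0.0916, 0.0176], 0.6)]
top [([0.4582, 0.0048, 0.0187], 0.37), ([0.4974, 0.0111, 0.0145], 0.49), ([0.4938, 0.0495, 0.0159], 0.59), ([0.4417, 0.083, 0.017], 0.48)]
wrist scoop_grip []
wrist scoop [([0.4411, 0.0837, 0.0169], 0.24)]
wrist mat []
top scoop_grip [([0.4595, -0.2898, 0.0712], 0.61)]
top scoop [([0.4732, -0.2879, 0.001], 0.7)]
top mat [([0.4686, -0.2919, 0.0001], 0.79), ([0.6947, -0.3879, 0.0004], 0.74)]
side scoop_grip [([0.4614, -0.2942, 0.0727],
[... 559 characters left out ...]
h [([0.697, -0.391, -0.002], 0.73), ([0.486, 0.088, 0.014], 0.53)]
top can [([0.582, -0.492, 0.004], 0.76), ([0.492, 0.053, 0.016], 0.29)]
top oilcan [([0.644, -0.139, 0.0], 0.3)]
top pad [([0.709, 0.054, -0.002], 0.76)]
top jar []
side used [([0.638, -0.14, -0.001], 0.7)]
side rack [([0.635, -0.138, -0.003], 0.92)]
side screwdriver [([0.423, -0.138, 0.002], 0.89), ([0.47, -0.293, 0.002], 0.73)]
side wrench [([0.7, -0.391, 0.002], 0.71)]
side can [([0.583, -0.493, 0.002], 0.7), ([0.442, 0.08, 0.018], 0.54)]
side oilcan [([0.782, 0.152, -0.002], 0.81)]
side pad [([0.71, 0.055, -0.004], 0.66), ([0.456, 0.003, 0.017], 0.48)]
side jar [([0.343, 0.438, 0.001], 0.72), ([0.497, 0.01, 0.015], 0.39)]
```

View pics/fin.png

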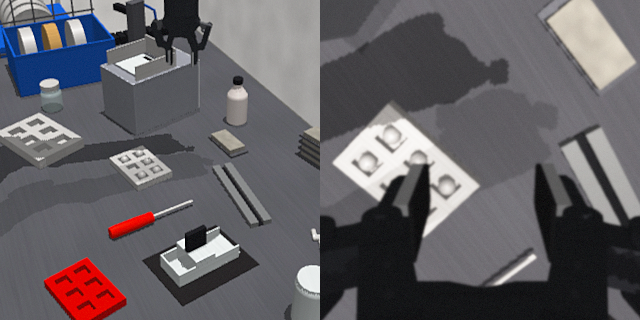

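```bash
python3 -c "
from rig import manip
print(manip.sign_off())"
```

```text
the job is handed in; nothing more can be done
None
```

The job is handed in at about 65 s on the robot's clock: the used balls are in the scrap box, the empty scoop is back on its mat, and all five new balls are in the gauging plate.

**What I did**
- **Scoop:** I gripped it by its fin and tipped it over the scrap box, pressing the flap to its stop with the lip (peak about 14 N). I then stood it back on the mat. It was found knocked about 25 mm aside, so I picked it up again and re-centred it.
- **New balls:** I put the five balls from the rail one to a pocket in the smaller grey plate.

**Last checks**
- **Nest:** the cameras show five balls in five different pockets, each at a height of about 16 mm.
- **Rail and scoop:** the rail is empty. The scoop is upright and empty at (0.472, -0.292), yaw 11°, within about 3 mm of the mat's middle.
- **Other things:** they read where they started, and no used ball shows on the bench. The flap is shut.

**What went wrong or disagreed**
- **Early pour:** the balls started rolling out at about 30° nose-down, before the lip reached the flap. They landed inside the guards and went down when the flap was pressed. Two were seen inside the box. The third ball the network reported in the scoop at the start was not seen there.
- **Short fingers:** the fingertips proved to be about 40 mm short of the stated TCP. That caused one missed pinch on the fin and one on the first ball.
- **Rail contact:** finding the right depth pressed a fingertip on the rail with about 32 N, once.

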